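# Move a hot sample dish from the warming plate with a turner

## Robot

A 6-joint arm with a two-finger parallel gripper is mounted at the origin on the work surface. World frame = base frame: x ahead of the robot, y to its left, z up, the work surface at z = 0. Lengths are in m, angles in rad, forces in N, time in s.
With the tool pointing down it reaches from about 0.35 to 0.925 m from the base axis. Payload 6.4 kg.
Tool frame: the origin (TCP) lies at the very end of the fingers, on their centre line; the grasp point (between the pads) lies 19 mm behind it; z points along the fingers, y is the direction in which the jaws open and shut (so a half turn about z gives the same grasp; the last joint's range is limited). The gripper opens to 94 mm and grips with 3 to 60 N. Pads are 16 mm wide; open, the fingers measure 119 mm over their backs; the gripper's body (75 mm by 177 mm) begins 78 mm behind the grasp point.
Start: joints at [-1.311, 0.245, 1.558, -0, 1.339, -0.174], TCP at [0.273, -0.59, 0.205] pointing down, gripper open.
Joint ranges: [-3.13, 3.13], [-1.02, 2.26], [0.13, 2.54], [-0.95, 4.09], [0.21, 2.88], [-2.74, 2.74]. Speed limits (rad/s): [2.57, 2.57, 3.14, 3.14, 3.14, 3.14].

## Interface

Orientations are given as a unit quaternion [w, x, y, z].
In Python, from station import manip, eyes, close_job gives the robot as it stands. The module is installed in compiled form; this text tells all that it offers.
- The arm moves only by the shell command python3 -m jog 'ROWS'. ROWS is JSON, a list of rows, each an object with "hand": the opening, from 0 (shut) to 1 (fully open); "travel": the shift along the tool's x, y, z in m, a list of three; "turn": the turn about the tool's z in degrees. In form: [{"hand": hand, "travel": [tx, ty, tz], "turn": turn}, ...]. A call has 1 to 12 rows; each row shifts and turns the pose as measured when the row begins, along the tool's axes as they then stand; what a row does not reach is not made up. A row lasts 1/10 s, in which the tool goes at most 50 mm and 8.59 degrees, less where a joint would pass 70% of its speed; a pose out of reach is approached as far as the arm can. A call with a gripper value outside its range is refused whole. The fingers move at their own pace and stop on an object; the grip force is fixed at half the most. Time passes only in rows, so rows that do not move let the fingers close. It gives the time, the measured TCP pose, the force and the opening at its end, in the units of the state.
- manip.get_state(): the state, without advancing time (a new reading comes with each control period).
- eyes.read_camera(name): name is "scene" or "top" or "wrist"; returns (picture, depth): 400x640x3 uint8, blue, green, red; 400x640 float32, m along the optical axis (not along the pixel's ray), 0 where there is no reading.
- eyes.camera_model(name): a dict with "fx", "fy", "cx", "cy" (pixels), "R" (3x3) and "t" (3): a world point X has camera coordinates R X + t; the wrist camera has in their place "mount" (4x4, takes a point from camera to tool coordinates, whose origin is the TCP and whose axes are the flange's). Camera axes: x right, y down, z forward; pixel columns grow to the right and rows downward; lengths in m; the calibration is good to about 2 mm. A picture is of the moment at which its call begins: read the wrist's pose just before it. camera_model takes no time and is no camera call.
- close_job(): hands the job in, once; it reports no verdict.
The state is a dict: "time": time; "joint_positions": joint angles; "joint_velocities": joint speeds; "effort": joint torques, N m; "tool_pos": TCP position; "tool_rot": TCP orientation; "force": force on the tool from outside, world axes, zero at the start; "wrist_torque": the same for the moment, N m; "grip_width": finger opening in m.
Only numpy, scipy, OpenCV 4.12 (cv2) and the standard library are available. Lean on these libraries where they do the work, as an engineer would, in place of code of your own. Each camera call takes 0.05 s, during which the arm holds its last target.

## Task

Slide the turner's blade under the shallow sample dish on the warming plate (its raised far edge will stop the dish from running away), lift the dish on the blade and set it gently and level across the two bars of the cooling stand, roughly in the middle. The dish is hot, so neither the robot's fingers nor any other part of the arm may touch it, and it must not be tipped. Then draw the blade out and put the turner down, standing flat on its blade on the bench clear of the stand, leaving the other things where they are.

Things in the scene. Friction and masses are not known exactly. Their poses are not given: they have to be found in the camera images.
- turner: Loose turner, 140 g (mm). Origin: middle of the blade's underside; x from handle to tip, z up. Flat steel blade 90 long (x -45 to 45), 54 wide, 2.5 thick; at its rear edge a 14 wide neck rises steeply, leaning back 22 in 45, to a straight level black handle: x -160 to -65, 20 wide, 18 high, centre line 45 above the underside. It stands on its blade between plate and stand.
- turner_grip (a point): Point to grip on the turner's handle: centre of its section, 85 behind the turner's origin and 45 above it (turner frame: x -85, y 0, z 45); same axes as the turner. (Sizes in mm.)
- dish: Loose shallow aluminium dish with brown crust, 77 to 155 g (mm). Origin: centre of its underside. Underside flat, 84 across; wall flares to 108 across at 9 high; 11 high in all. A blade up to 5 above the plate goes under the flare. Its rim meets the turner's neck if its centre is less than 10 ahead of the blade's middle. Starts flat on the plate.
- plate: Fixed warming plate, white with dark steel top. Origin: centre of its underside on the bench; x points to its far edge, z up. Top surface flat, 170 (x) by 180 (y), 30 above the bench. On the far edge a steel stop bar 150 long (y) and 20 high above the top; its near face is at x +80. No rim at the other edges; a panel with two knobs, lower than the top, projects to x -109. (Sizes in mm.)
- plate_top (a point): Centre of the warming plate's top surface (x 0, y 0, z 30 in the plate's frame), same axes as the plate. (Sizes in mm.)
- stand: Fixed cooling stand. Origin: centre of its underside on the bench; x along its bars, pointing away from the open near end, z up. Two parallel aluminium bars along x, 130 long (x -65 to +65), 14 wide, tops 40 above the bench; clear gap between them 70 (y -35 to +35), open at both ends and free down to a base sheet 6 above the bench. (Sizes in mm.)
- stand_top (a point): Middle of the stand, half-way between the bars at the height of their tops (x 0, y 0, z 40 in the stand's frame), same axes as the stand. (Sizes in mm.)
- beaker: Bystander, to be left alone: open clear glass beaker, 66 wide and 85 high, beyond the turner. Origin: centre of its underside. (Sizes in mm.)
- cylinder: Bystander, to be left alone: clear plastic measuring cylinder on a white foot, 64 wide at the foot and 184 high, at the right side. Origin: centre of its underside. (Sizes in mm.)
- jar: Bystander, to be left alone: amber glass jar with steel cap, 70 wide and 90 high, at the left, nearer the robot. Origin: centre of its underside. (Sizes in mm.)
- flask: Bystander, to be left alone: green bottle with red cap, 56 wide and 140 high, at the left side. Origin: centre of its underside. (Sizes in mm.)
- weight: Bystander, to be left alone: small knobbed brass weight, 36 wide and 46 high, near the middle beyond the turner's blade. Origin: centre of its underside. (Sizes in mm.)
- bowl: Bystander, to be left alone: white ceramic bowl, 100 wide and 35 high, at the right, nearer the robot. Origin: centre of its underside. (Sizes in mm.)
There are look-alikes about, which are no part of the job. What is shaped like the turner but blue is not meant.

How it is judged:
On the way:
1. the dish is carried on the turner's blade alone, level and clear of the warming plate (z of dish in the frame of plate above 0.045 m and contact force between dish and turner above 0.3 N and contact force between dish and plate below 0.05 N and angle between dish's own z axis and vertical below 0.3 rad), for 0.3 s.
At the end, for the whole second after the job is handed in: Dish at rest and level (0.08 rad) on both bars, centre within 30 mm along and 16 mm across of the stand's middle, not touching the turner; turner released, at rest, flat (0.1 rad) on its blade on the bench (within 6 mm), over 100 mm from the stand's centre (x of dish in the frame of stand_top between -0.03 and 0.03 m and y of dish in the frame of stand_top between -0.016 and 0.016 m and z of dish in the frame of stand_top between -0.004 and 0.004 m and angle between dish's own z axis and vertical below 0.08 rad and linear speed of each of dish, turner below 0.02 m/s and contact force between dish and turner below 0.05 N and height (world z) of turner below 0.006 m and angle between turner's own z axis and vertical below 0.1 rad and horizontal distance between turner and stand above 0.1 m).
It fails at once if the robot itself touches the hot dish (contact force between any of the fingers, the arm and dish above 0.3 N).
It fails at once if the dish is tipped by more than 0.5 rad (angle between dish's own z axis and vertical above 0.5 rad).
It fails at once if the dish is dropped or banged onto the stand (over 20 N) (contact force between dish and stand above 20 N).
It fails at once if the dish falls onto the bench (height (world z) of dish below 0.02 m).
It fails at once if a bystander is moved by more than 30 mm (distance of any of beaker, cylinder, jar, flask, weight, bowl from where it was at the start of the episode above 0.03 m).
It also fails if it takes over 58 s, if anything falls off the work surface, if the arm or the gripper's body presses on something with over 40 N, if the wrist force passes 120 N, or if a joint passes its speed limit or range.

## Working session

There is one attempt and no reset: what is moved stays moved. The work goes in short steps, Python scripts to look and compute and a shell command to move; the robot and the scene stay as the last step left them, time stands still between calls to the robot, and variables do not carry over. Pictures are saved under pics/ and viewed, and the job is handed in when it is done.

```bash
mkdir -p pics; ls; python3 - <<'E'
from station import manip, eyes
import cv2, numpy as np
print(manip.get_state())
for n in ("scene","top"):
    p,d=eyes.read_camera(n); cv2.imwrite(f"pics/{n}0.png",p); np.savez(f"{n}0.npz",p=p,d=d,**eyes.camera_model(n)); print(eyes.camera_model(n))
print(eyes.camera_model("wrist"))
E
```

```text
pics
{'time': 0.0, 'joint_positions': array([-1.31108192e+00,  2.45801740e-01,  1.55901357e+00, -1.40786111e-06,
        1.33871152e+00, -1.74109603e-01]), 'joint_velocities': array([-0.00040566,  0.00072713,  0.00141738, -0.00071976, -0.00043596,
        0.00120741]), 'effort': array([-2.70415323e-03, -4.15831983e+01, -3.14608419e+01,  6.83876616e-02,
        3.32314626e-02, -1.47989772e-04]), 'tool_pos': array([ 0.27306398, -0.58919016,  0.20435351]), 'tool_rot': array([-9.66171031e-04,  9.76566196e-01,  2.15215077e-01, -4.20652399e-05]), 'force': array([ 0.78178329,  0.64522843, -0.69344205]), 'wrist_torque': array([ 0.01856409,  0.03457665, -0.02504155]), 'grip_width': 0.09396215139821004}
{'fx': 460.5093174721385, 'fy': 460.5093174721385, 'cx': 320.55098007170466, 'cy': 205.80413299212537, 'R': array([[ 0.75921928,  0.65058144, -0.01816267],
       [ 0.33909816, -0.41923417, -0.84217287],
       [-0.55551645,  0.63323495, -0.53890163]]), 't': array([-0.35588649, -0.10463312,  1.50041605])}
{'fx': 430.27886463542035, 'fy': 430.27886463542035, 'cx': 315.8136511083169, 'cy': 203.06300117409478, 'R': array([[-1.51942233e-02, -9.99882324e-01, -2.11494752e-03],
       [-9.96651541e-01,  1.53150190e-02, -8.03190927e-02],
       [ 8.03420316e-02,  8.87479467e-04, -9.96766959e-01]]), 't': array([-0.00254796,  0.47422524,  1.46306695])}
{'fx': 348.9381254511885, 'fy': 348.9381254511885, 'cx': 320.93582696273006, 'cy': 197.61377073720823, 'mount': array([[-1.29895101e-03, -9.72876087e-01, -2.31323218e-01,
         6.70080435e-02],
       [ 9.99998188e-01, -9.41770888e-04, -1.65449141e-03,
         4.23431852e-04],
       [ 1.39176166e-03, -2.31324948e-01,  9.72875548e-01,
        -1.78400980e-01],
       [ 0.00000000e+00,  0.00000000e+00,  0.00000000e+00,
         1.00000000e+00]])}
```

View pics/scene0.png

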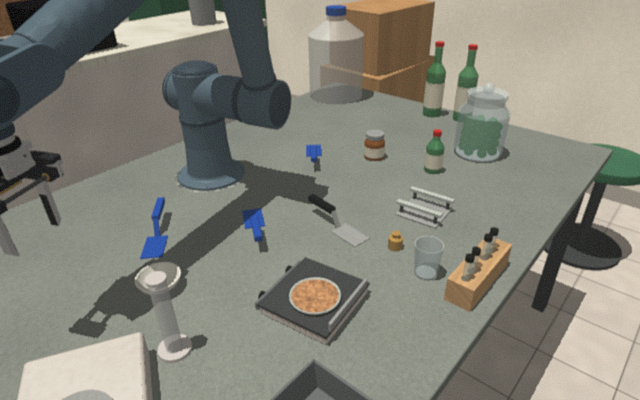

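View pics/top0.png

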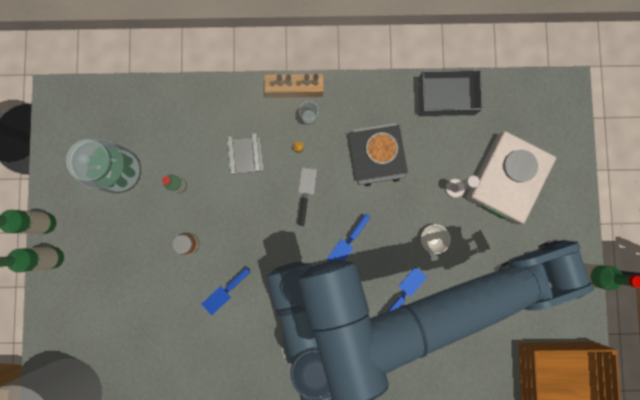

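```bash
cat > h.py <<'E'
import numpy as np, cv2
class Cam:
    def __init__(s,f):
        z=np.load(f); s.p=z['p'];s.d=z['d'];s.R=z['R'];s.t=z['t'];s.fx,s.fy,s.cx,s.cy=[float(z[k]) for k in('fx','fy','cx','cy')]
    def onz(s,u,v,z):
        r=s.R.T@np.array([(u-s.cx)/s.fx,(v-s.cy)/s.fy,1]); c=-s.R.T@s.t
        return c+r*(z-c[2])/r[2]
    def dep(s,u,v):
        d=s.d[int(round(v)),int(round(u))]
        return s.R.T@(np.array([(u-s.cx)/s.fx*d,(v-s.cy)/s.fy*d,d])-s.t)
    def proj(s,X):
        c=s.R@np.array(X)+s.t; return s.fx*c[0]/c[2]+s.cx, s.fy*c[1]/c[2]+s.cy
def crop(p,u0,v0,u1,v1,k,f):
    c=cv2.resize(p[v0:v1,u0:u1],None,fx=k,fy=k,interpolation=cv2.INTER_CUBIC)
    for u in range(u0-u0%10+10,u1,10): 
        cv2.line(c,((u-u0)*k,0),((u-u0)*k,6),(0,255,255),1)
        if u%20==0: cv2.putText(c,str(u),((u-u0)*k-10,18),0,.35,(0,255,255),1)
    for v in range(v0-v0%10+10,v1,10):
        cv2.line(c,(0,(v-v0)*k),(6,(v-v0)*k),(0,255,255),1)
        if v%20==0: cv2.putText(c,str(v),(8,(v-v0)*k+4),0,.35,(0,255,255),1)
    cv2.imwrite(f,c)
E
python3 - <<'E'
from h import *
c=Cam('top0.npz')
crop(c.p,220,120,330,230,7 if 0 else 5,'pics/c1.png')
crop(c.p,340,110,420,190,7,'pics/c2.png')
E
```

```text
(no output)
```

View pics/c1.png

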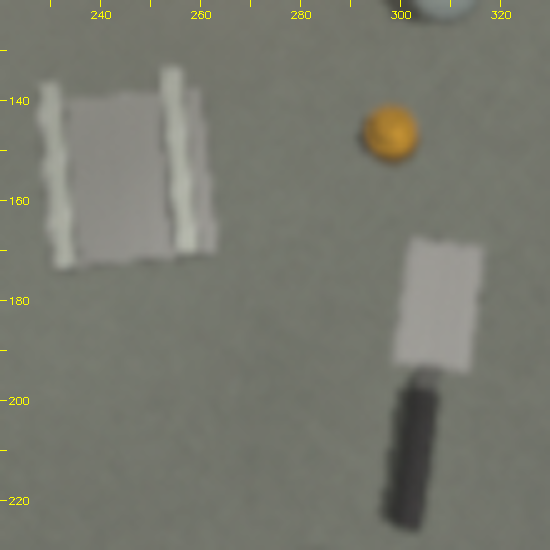

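View pics/c2.png

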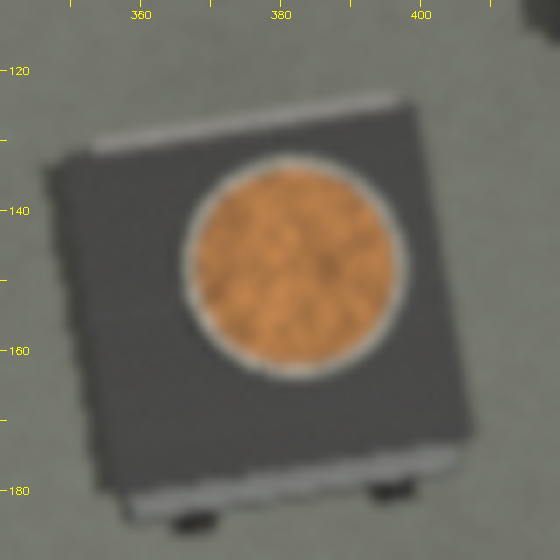

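```bash
python3 - <<'E'
from h import *
np.set_printoptions(precision=4,suppress=True)
c=Cam('top0.npz')
P=lambda L,z:np.array([c.onz(u,v,z) for u,v in L])
b=P([(230,137),(232.7,173),(254.5,133.5),(257.5,170)],.04); print('stand',b,b.mean(0)); 
for i,j in((1,0),(3,2)): print(np.degrees(np.arctan2(*(b[i^0]*0+b[j]-b[i])[[1,0]])))
t=P([(302.5,167.5),(316.5,169),(313.5,193.5),(298.8,192)],.0025); print('blade',t,t.mean(0))
v=t[0]+t[1]-t[2]-t[3];print(np.degrees(np.arctan2(v[1],v[0])))
h=P([(304.3,197.5),(299.8,225.5)],.054);v=h[0]-h[1];print('handle',h,np.degrees(np.arctan2(v[1],v[0])),np.linalg.norm(v))
p=P([(347,134),(398.5,125),(407,172)],.03);print('plate',p)
v=p[1]-p[2];print(np.degrees(np.arctan2(v[1],v[0])),np.linalg.norm(v)); v=p[0]-p[1];print(np.degrees(np.arctan2(v[1],v[0]))-90,np.linalg.norm(v), (p[0]+p[2])/2)
print('dish',P([(382,148)],.041),P([(367,148),(397.3,148)],.041))
s=P([(353.5,131.5),(396.5,124.5)],.05);print('stop',s)
v=s[0]-s[1];print(np.degrees(np.arctan2(v[1],v[0]))-90,np.linalg.norm(v))
# depth heights
for n,u,vv in [('barL',231,155),('barR',256,152),('blade',308,180),('handle',302,210),('plate',355,160),('dish',382,148),('weight',298,147),('stop',375,128)]: print(n,c.dep(u,vv))
E
```

```text
stand [[0.7049 0.2819 0.04  ]
 [0.5798 0.2725 0.04  ]
 [0.7158 0.1975 0.04  ]
 [0.5889 0.1878 0.04  ]] [0.6474 0.2349 0.04  ]
4.2656919903267285
4.40446749291924
blade [[ 0.6013  0.035   0.0025]
 [ 0.5952 -0.014   0.0025]
 [ 0.5091 -0.0022  0.0025]
 [ 0.5151  0.049   0.0025]] [0.5552 0.017  0.0025]
-8.516224664704875
handle [[0.4907 0.0287 0.054 ]
 [0.3968 0.045  0.054 ]] -9.843140429500355 0.09534790261157873
plate [[ 0.7115 -0.1214  0.03  ]
 [ 0.7404 -0.3007  0.03  ]
 [ 0.5755 -0.3249  0.03  ]]
8.33779516524635 0.16665726673307749
9.163916621132117 0.18155794871267603 [ 0.6435 -0.2232  0.03  ]
dish [[ 0.6582 -0.2395  0.041 ]] [[ 0.659  -0.1881  0.041 ]
 [ 0.6574 -0.2919  0.041 ]]
stop [[ 0.715  -0.1423  0.05  ]
 [ 0.737  -0.29    0.05  ]]
8.49018386790138 0.14925465963190485
barL [0.642  0.2782 0.0411]
barR [0.652  0.1931 0.0366]
blade [ 0.5575  0.0164 -0.0025]
handle [0.4488 0.037  0.052 ]
plate [ 0.6202 -0.1472  0.0293]
dish [ 0.6605 -0.2413  0.03  ]
weight [0.6665 0.0484 0.0394]
stop [ 0.7273 -0.2168  0.0449]
```

```bash
cat > go.py <<'E'
import sys,numpy as np
from station import manip
from scipy.spatial.transform import Rotation as Ro
def R():
    s=manip.get_state(); q=s['tool_rot']; return s,Ro.from_quat(q[[1,2,3,0]])
if __name__=='__main__':
    s,r=R(); m=r.as_matrix(); print('t',s['time'],'pos',s['tool_pos'].round(4),'yaw',np.degrees(np.arctan2(m[1,0],m[0,0])).round(2),'tilt',np.degrees(np.arccos(-m[2,2])).round(2),'F',s['force'].round(1),'w',round(s['grip_width'],4),'q6',s['joint_positions'][5].round(2))
    if len(sys.argv)>3:
        tgt=np.array([float(a) for a in sys.argv[1:4]]); print('travel',(m.T@(tgt-s['tool_pos'])).round(4),'len',np.linalg.norm(tgt-s['tool_pos']).round(3))
        if len(sys.argv)>4: print('turn',np.degrees(np.arctan2(m[1,0],m[0,0]))-float(sys.argv[4]))
E
python3 -m jog '[{"hand":1,"travel":[0,0,-0.02],"turn":8.5},{"hand":1,"travel":[0,0,-0.02],"turn":8.5},{"hand":1,"travel":[0,0,0],"turn":8.5},{"hand":1,"travel":[0,0,0],"turn":8.5}]'
python3 go.py 0.455 0.032 0.22 -9
```

```text
time: 0.5
tool_pos: [0.2726, -0.5876, 0.2425]
tool_rot: [-0.004, 0.996, -0.085, -0.001]
force: [-0.7, -0.0, -0.0]
grip_width: 0.0937
t 0.5 pos [ 0.2726 -0.5876  0.2425] yaw -9.77 tilt 0.46 F [-0.7 -0.  -0. ] w 0.0937 q6 0.43
travel [ 0.0747 -0.6414  0.0269] len 0.646
turn -0.7666117816560387
```

```bash

python3 -m jog '[{"hand":1,"travel":[0.0055,-0.049,0],"turn":0},{"hand":1,"travel":[0.0055,-0.049,0],"turn":0},{"hand":1,"travel":[0.0055,-0.049,0],"turn":0},{"hand":1,"travel":[0.0055,-0.049,0],"turn":0},{"hand":1,"travel":[0.0055,-0.049,0],"turn":0},{"hand":1,"travel":[0.0055,-0.049,0],"turn":0},{"hand":1,"travel":[0.0055,-0.049,0],"turn":0},{"hand":1,"travel":[0.0055,-0.049,0],"turn":0},{"hand":1,"travel":[0.0055,-0.049,0],"turn":0},{"hand":1,"travel":[0.0055,-0.049,0],"turn":0},{"hand":1,"travel":[0.0055,-0.049,0],"turn":0},{"hand":1,"travel":[0.0055,-0.049,0],"turn":0}]'
python3 go.py 0.455 0.032 0.22 -9
```

```text
time: 1.7
tool_pos: [0.4382, -0.0131, 0.2422]
tool_rot: [-0.007, 0.996, -0.093, -0.002]
force: [1.0, -0.1, 0.5]
grip_width: 0.0938
t 1.7 pos [ 0.4382 -0.0131  0.2422] yaw -10.67 tilt 0.82 F [ 1.  -0.1  0.5] w 0.0938 q6 1.46
travel [ 0.0083 -0.0471  0.0228] len 0.053
turn -1.6733863445338546
```

```bash

python3 -m jog '[{"hand":1,"travel":[0.008,-0.043,0.01],"turn":-1.7},{"hand":1,"travel":[0,0,0.01],"turn":0},{"hand":1,"travel":[0,0,0],"turn":0}]' >/dev/null
python3 go.py 0.471 0.032 0.22 -9
python3 - <<'E'
from h import *
from go import R
from station import eyes
s,r=R()
p,d=eyes.read_camera('wrist');m=eyes.camera_model('wrist')
T=np.eye(4);T[:3,:3]=r.as_matrix();T[:3,3]=s['tool_pos'];W=T@m['mount'];Wi=np.linalg.inv(W)
np.savez('w1.npz',p=p,d=d,R=Wi[:3,:3],t=Wi[:3,3],fx=m['fx'],fy=m['fy'],cx=m['cx'],cy=m['cy'])
cv2.imwrite('pics/w1.png',p)
E
```

```text
t 2.0 pos [0.454  0.0354 0.2218] yaw -8.32 tilt 0.86 F [-0.2  0.2 -0.9] w 0.0939 q6 1.53
travel [0.0173 0.0009 0.0016] len 0.017
turn 0.6751912418898538
```

View pics/w1.png

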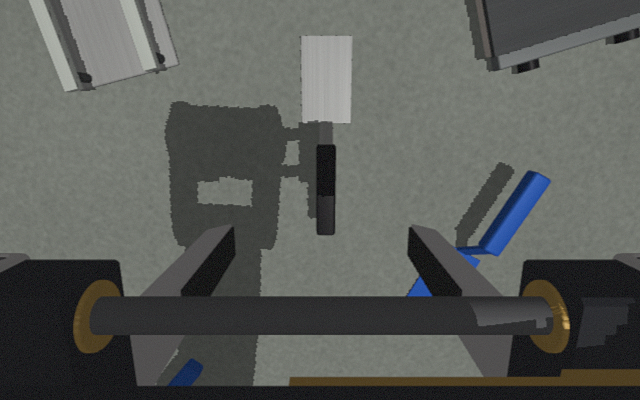

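```bash
python3 - <<'E'
from h import *
np.set_printoptions(precision=4,suppress=True)
from go import R
print(R()[1].as_matrix())
c=Cam('w1.npz')
P=lambda L,z:np.array([c.onz(u,v,z) for u,v in L])
t=P([(301,36),(351.5,36),(352,123),(302,123)],.0025); print('blade',t,t.mean(0))
v=t[0]+t[1]-t[2]-t[3];print(np.degrees(np.arctan2(v[1],v[0])))
h=P([(326,145),(326,225)],.054);v=h[0]-h[1];print('handle',h,np.degrees(np.arctan2(v[1],v[0])),np.linalg.norm(v))
E
```

```text
[[ 0.9893 -0.1461 -0.0028]
 [-0.146  -0.9892  0.0148]
 [-0.0049 -0.0143 -0.9999]]
blade [[ 0.6022  0.0381  0.0025]
 [ 0.5943 -0.0144  0.0025]
 [ 0.5054 -0.0037  0.0025]
 [ 0.5135  0.0513  0.0025]] [0.5539 0.0178 0.0025]
-7.664856500772724
handle [[0.4902 0.0276 0.054 ]
 [0.4084 0.0394 0.054 ]] -8.207000605278884 0.08260496354652253
```

```bash

python3 -m jog '[{"hand":1,"travel":[0.02,0.003,0.03],"turn":0},{"hand":1,"travel":[0,0,0.04],"turn":0},{"hand":0.6,"travel":[0,0,0.04],"turn":0},{"hand":0.6,"travel":[0,0,0.03],"turn":0},{"hand":0.6,"travel":[0,0,0],"turn":0}]' >/dev/null
python3 go.py 0.475 0.0295 0.026 -8
```

```text
t 2.55 pos [0.4773 0.023  0.0827] yaw -9.1 tilt 0.78 F [-1.1 -0.3  0.1] w 0.0734 q6 1.52
travel [-0.0035 -0.0054  0.0567] len 0.057
turn -1.1014358454410509
```

```bash

python3 -m jog '[{"hand":0.6,"travel":[-0.0035,-0.005,0.025],"turn":-1.2},{"hand":0.6,"travel":[0,0,0.015],"turn":0},{"hand":0.6,"travel":[0,0,0],"turn":0}]' >/dev/null
python3 go.py 0.475 0.0295 0.026 -8
```

```text
t 2.85 pos [0.4781 0.0248 0.0464] yaw -8.25 tilt 0.94 F [0.4 0.1 1.2] w 0.0566 q6 1.51
travel [-0.0039 -0.004   0.0204] len 0.021
turn -0.24596650700760847
```

```bash

python3 -m jog '[{"hand":0.6,"travel":[-0.004,-0.005,0.012],"turn":-0.2},{"hand":0.6,"travel":[0,0,0.007],"turn":0},{"hand":0.6,"travel":[0,0,0],"turn":0}]' >/dev/null
python3 go.py 0.475 0.0295 0.026 -8
```

```text
t 3.15 pos [0.4783 0.0289 0.0307] yaw -8.19 tilt 1.25 F [ 0.1 -0.5 -0.1] w 0.0565 q6 1.52
travel [-0.0034 -0.0001  0.0046] len 0.006
turn -0.18782181200514536
```

```bash

python3 -m jog '[{"hand":0.6,"travel":[-0.003,0,0.005],"turn":0}]' >/dev/null
python3 go.py 0.475 0.0295 0.026 -8; python3 -c "
from go import R
print(R()[1].as_matrix().round(4))"
```

```text
t 3.25 pos [0.4767 0.0291 0.0267] yaw -8.19 tilt 1.39 F [-0.2  0.2 -0.1] w 0.0564 q6 1.52
travel [-0.0017 -0.0002  0.0007] len 0.002
turn -0.18981034398432506
[[ 0.9896 -0.1422  0.0227]
 [-0.1424 -0.9898  0.0084]
 [ 0.0213 -0.0115 -0.9997]]
```

```bash

python3 -m jog '[{"hand":0,"travel":[0,0,0.0005],"turn":0},{"hand":0,"travel":[0,0,0],"turn":0},{"hand":0,"travel":[0,0,0],"turn":0},{"hand":0,"travel":[0,0,0],"turn":0},{"hand":0,"travel":[0,0,0],"turn":0},{"hand":0,"travel":[0,0,0],"turn":0}]' >/dev/null
python3 go.py 0.475 0.0295 0.026 -8; python3 -c "
from go import R
print(R()[1].as_matrix().round(4))"
```

```text
t 3.85 pos [0.4766 0.0292 0.0265] yaw -8.16 tilt 1.4 F [-0.1  0.  -0. ] w 0.0198 q6 1.52
travel [-0.0016 -0.0001  0.0004] len 0.002
turn -0.1638254760635096
[[ 0.9896 -0.1418  0.023 ]
 [-0.142  -0.9898  0.0082]
 [ 0.0216 -0.0114 -0.9997]]
```

```bash

python3 -m jog '[{"hand":0,"travel":[0,0,-0.02],"turn":0},{"hand":0,"travel":[0,0,-0.04],"turn":0},{"hand":0,"travel":[0,0,-0.04],"turn":-5.6},{"hand":0,"travel":[0,0,0],"turn":-5.6},{"hand":0,"travel":[0,0,0],"turn":-5.6}]' >/dev/null
python3 go.py 0.455 -0.268 0.126 8.6; python3 -c "
from go import R
print(R()[1].as_matrix().round(4))"
```

```text
t 4.35 pos [0.4717 0.0288 0.128 ] yaw 9.25 tilt 1.08 F [-0.2 -0.1 -1.2] w 0.0199 q6 1.22
travel [-0.0641  0.2902 -0.001 ] len 0.297
turn 0.6450270747003088
[[ 0.9869  0.1608  0.0163]
 [ 0.1606 -0.987   0.0093]
 [ 0.0176 -0.0066 -0.9998]]
```

```bash

python3 -m jog '[{"hand":0,"travel":[-0.006,0.025,0],"turn":0},{"hand":0,"travel":[-0.01,0.04,0],"turn":0},{"hand":0,"travel":[-0.01,0.04,0],"turn":0},{"hand":0,"travel":[-0.01,0.04,0],"turn":0},{"hand":0,"travel":[-0.01,0.04,0],"turn":0},{"hand":0,"travel":[-0.01,0.04,0],"turn":0},{"hand":0,"travel":[-0.008,0.04,0],"turn":0},{"hand":0,"travel":[0,0.02,0],"turn":0},{"hand":0,"travel":[0,0,0],"turn":0}]' >/dev/null
python3 go.py 0.455 -0.268 0.126 8.6; python3 -c "
from go import R
print(R()[1].as_matrix().round(4))"
cat > wr.py <<'E'
import sys
from h import *
from go import R
from station import eyes
def shot(n):
    s,r=R()
    p,d=eyes.read_camera('wrist');m=eyes.camera_model('wrist')
    T=np.eye(4);T[:3,:3]=r.as_matrix();T[:3,3]=s['tool_pos'];W=T@m['mount'];Wi=np.linalg.inv(W)
    np.savez(n+'.npz',p=p,d=d,R=Wi[:3,:3],t=Wi[:3,3],fx=m['fx'],fy=m['fy'],cx=m['cx'],cy=m['cy'])
    cv2.imwrite('pics/'+n+'.png',p)
if __name__=='__main__': shot(sys.argv[1])
E
python3 wr.py w2
```

```text
t 5.25 pos [ 0.4527 -0.2726  0.1236] yaw 9.58 tilt 1.06 F [-0.8  0.3 -0.9] w 0.02 q6 0.63
travel [ 0.0031 -0.0042 -0.0023] len 0.006
turn 0.9775765089826329
[[ 0.9859  0.1665  0.0151]
 [ 0.1664 -0.986   0.0106]
 [ 0.0167 -0.0079 -0.9998]]
```

View pics/w2.png

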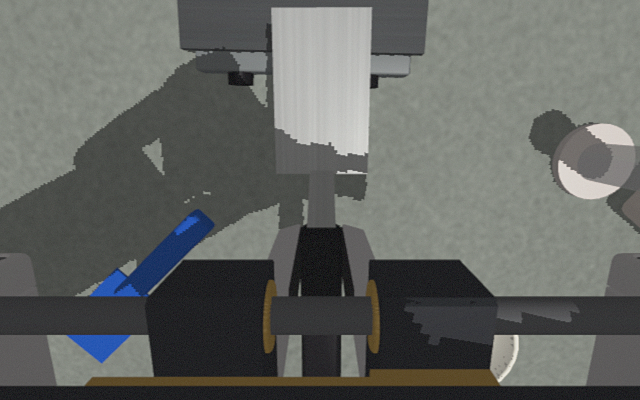

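```bash
cat > bl.py <<'E'
import sys
from h import *
np.set_printoptions(precision=4,suppress=True)
def blade(n,u0=282,u1=362,v0=15,v1=165):
    c=Cam(n+'.npz')
    vv,uu=np.mgrid[v0:v1:3,u0:u1:3]; d=c.d[vv,uu].ravel(); u=uu.ravel()[d>0];v=vv.ravel()[d>0];d=d[d>0]
    X=(np.c_[(u-c.cx)/c.fx*d,(v-c.cy)/c.fy*d,d]-c.t)@c.R
    A=np.c_[X[:,:2]-X[:,:2].mean(0),np.ones(len(X))]; k,*_=np.linalg.lstsq(A,X[:,2],rcond=None)
    print('ctr',X.mean(0),'slopes xy',k[:2],'z',k[2],'res',np.std(A@k-X[:,2]))
    return c
if __name__=='__main__': blade(sys.argv[1])
E
python3 - <<'E'
from bl import *
from station import eyes
c=blade('w2')
P=lambda L,z:np.array([c.onz(u,v,z) for u,v in L])
t=P([(272,8),(372,7),(368.5,174),(275,174)],.1); print('blade',t,t.mean(0))
v=t[0]+t[1]-t[2]-t[3];print(np.degrees(np.arctan2(v[1],v[0])), np.linalg.norm(t[0]-t[3]),np.linalg.norm(t[0]-t[1]))
p,d=eyes.read_camera("top"); m=eyes.camera_model("top"); np.savez('top1.npz',p=p,d=d,**m)
crop(p,335,105,435,225,6,'pics/c3.png')
E
```

```text
ctr [ 0.5328 -0.259   0.0984] slopes xy [-0.0072  0.0021] z 0.09835855795409608 res 0.0006674652555288253
blade [[ 0.5694 -0.2264  0.1   ]
 [ 0.5785 -0.2788  0.1   ]
 [ 0.4904 -0.2944  0.1   ]
 [ 0.4812 -0.2402  0.1   ]] [ 0.5299 -0.26    0.1   ]
9.457533674191257 0.08925247038367683 0.05320680589727623
```

View pics/c3.png

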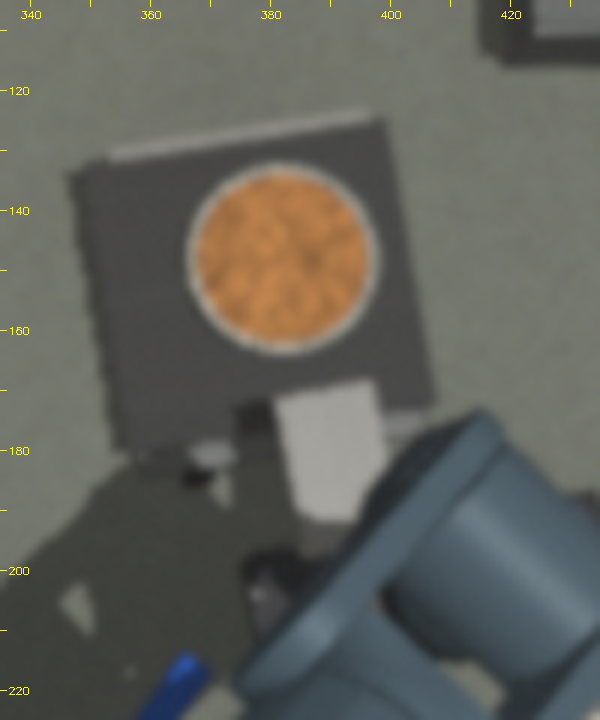

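```bash

python3 -m jog '[{"hand":0,"travel":[0,0,0.03],"turn":0.5},{"hand":0,"travel":[0,0,0.02],"turn":0},{"hand":0,"travel":[0,0,0.01],"turn":0},{"hand":0,"travel":[0,0,0],"turn":0}]' >/dev/null
python3 go.py 0.455 -0.272 0.0575 8.7; python3 -c "
from go import R
print(R()[1].as_matrix().round(4))"; python3 wr.py w3; python3 bl.py w3
```

```text
t 5.75 pos [ 0.4537 -0.2643  0.0617] yaw 9.51 tilt 1.1 F [ 0.1 -0.4 -0.7] w 0.0198 q6 0.64
travel [-0.0001  0.0079  0.0041] len 0.009
turn 0.8101974740671736
[[ 0.9861  0.1654  0.0141]
 [ 0.1652 -0.9862  0.013 ]
 [ 0.0161 -0.0105 -0.9998]]
ctr [ 0.5338 -0.2507  0.0364] slopes xy [-0.009   0.0027] z 0.03636929567078058 res 0.0006886162843296174
```

View pics/w3.png

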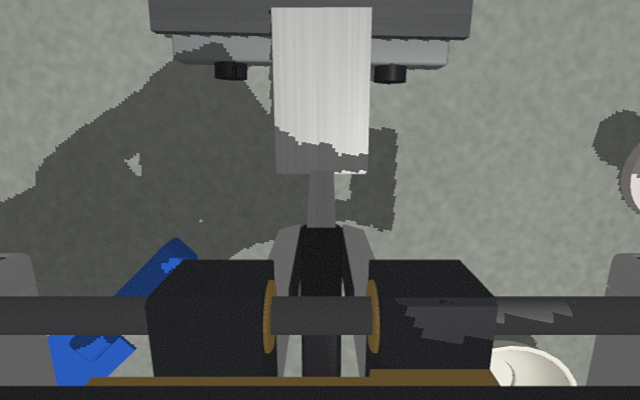

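```bash

python3 -m jog '[{"hand":0,"travel":[0,0.0075,0.001],"turn":0.8},{"hand":0,"travel":[0,0,0],"turn":0}]' >/dev/null
python3 go.py 0.4535 -0.2714 0.0575 8.7
python3 - <<'E'
from bl import *
from station import eyes
p,d=eyes.read_camera("top"); m=eyes.camera_model("top"); np.savez('top2.npz',p=p,d=d,**m)
crop(p,335,105,435,225,6,'pics/c4.png')
p,d=eyes.read_camera("scene"); m=eyes.camera_model("scene"); np.savez('scene2.npz',p=p,d=d,**m)
crop(p,230,220,390,350,5,'pics/c5.png')
E
python3 go.py 0.4535 -0.2714 0.0575 8.7
```

```text
t 6.0 pos [ 0.4567 -0.2726  0.0633] yaw 8.73 tilt 1.15 F [ 0.3  0.3 -1.2] w 0.0198 q6 0.65
travel [-0.003  -0.0017  0.0057] len 0.007
turn 0.025897661164117736
t 6.1 pos [ 0.4566 -0.2723  0.0633] yaw 8.75 tilt 1.16 F [-0.6  0.5 -1.1] w 0.0196 q6 0.64
travel [-0.003  -0.0013  0.0057] len 0.007
turn 0.04563890386585534
```

View pics/c4.png

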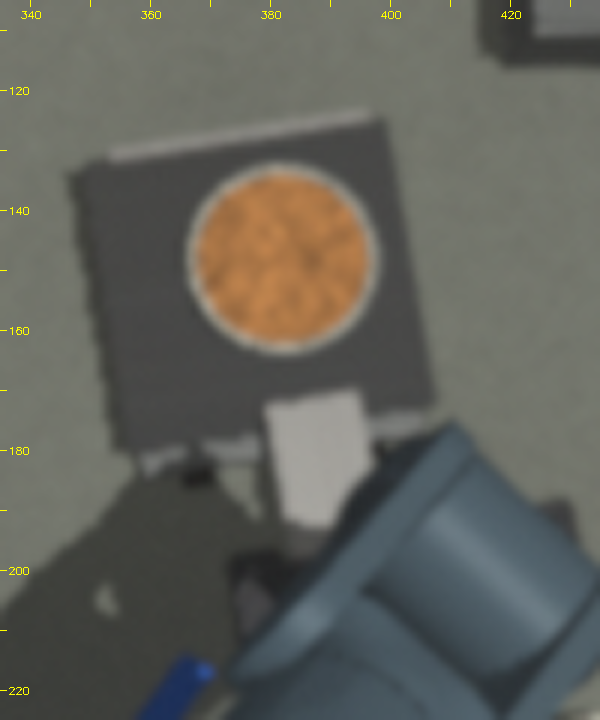

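View pics/c5.png

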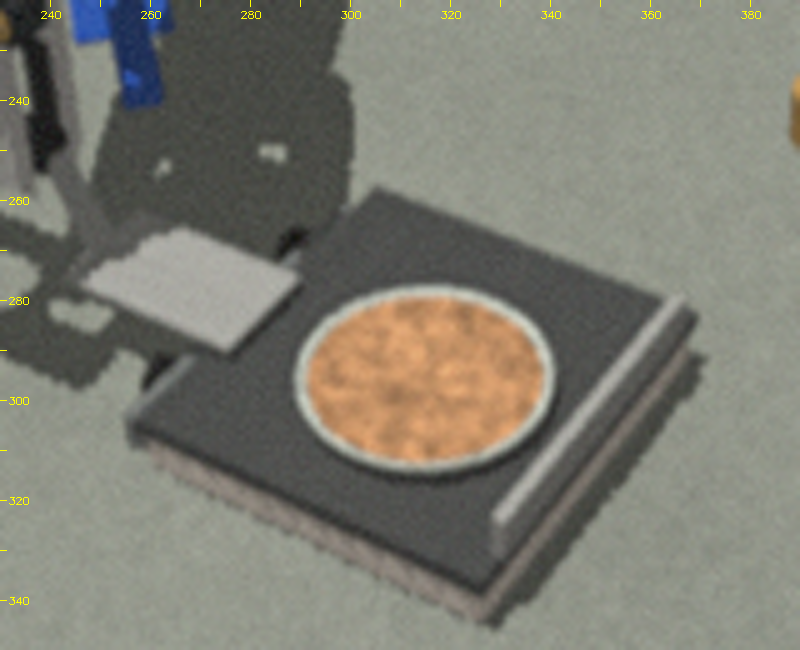

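```bash

python3 -m jog '[{"hand":0,"travel":[0,0,0.005],"turn":0}]' >/dev/null
python3 go.py 0.4535 -0.2714 0.0575 8.7
```

```text
t 6.2 pos [ 0.4573 -0.273   0.0592] yaw 8.74 tilt 1.2 F [ 1.  -0.3 -1.1] w 0.0198 q6 0.64
travel [-0.0036 -0.0021  0.0017] len 0.005
turn 0.0396066848051273
```

```bash

python3 -m jog '[{"hand":0,"travel":[0.015,-0.001,0.0015],"turn":0},{"hand":0,"travel":[0.012,-0.001,0.001],"turn":0},{"hand":0,"travel":[0,0,0.0],"turn":0}]' >/dev/null
python3 go.py 0.483 -0.2665 0.0573 8.7;python3 wr.py w4; python3 bl.py w4
```

```text
t 6.5 pos [ 0.486  -0.2664  0.0569] yaw 8.69 tilt 1.22 F [ 0.2 -0.5 -0.2] w 0.0194 q6 0.69
travel [-0.0029 -0.0004 -0.0005] len 0.003
turn -0.008935133313848098
ctr [ 0.5664 -0.254   0.0319] slopes xy [-0.0033 -0.0025] z 0.0318767354196763 res 0.000691077901696459
```

```bash

python3 -m jog '[{"hand":0,"travel":[0.015,0,0.0003],"turn":0},{"hand":0,"travel":[0.01,0,0.0003],"turn":0},{"hand":0,"travel":[0,0,0.0],"turn":0}]' >/dev/null
python3 go.py 0.510 -0.263 0.0573 8.7;python3 wr.py w5; python3 bl.py w5
```

```text
t 6.85 pos [ 0.5108 -0.2625  0.0567] yaw 8.75 tilt 1.11 F [ 0.8  0.1 -0.4] w 0.02 q6 0.73
travel [-0.0009  0.0004 -0.0006] len 0.001
turn 0.046550631300460665
ctr [ 0.5909 -0.25    0.0323] slopes xy [0.0294 0.0056] z 0.03228289783165865 res 0.0021380941181267984
```

View pics/w5.png

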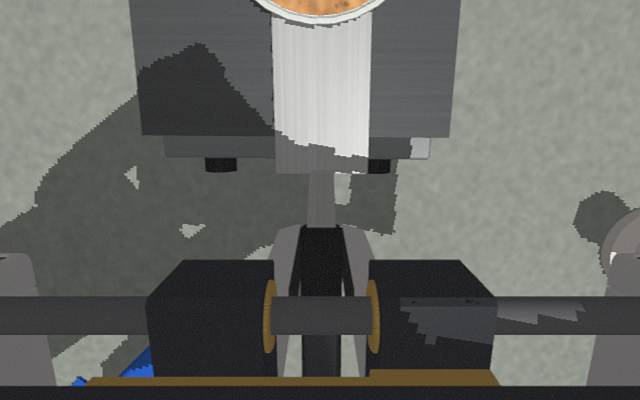

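```bash

python3 -m jog '[{"hand":0,"travel":[0.012,0,0.0002],"turn":0},{"hand":0,"travel":[0.012,0,0.0002],"turn":0}]' |tail -3
python3 go.py 0.534 -0.259 0.0573 8.7;python3 wr.py w6;python3 go.py
```

```text
tool_rot: [-0.004, 0.997, 0.076, 0.007]
force: [-3.7, -0.2, 0.8]
grip_width: 0.0199
t 7.1 pos [ 0.5329 -0.2591  0.0568] yaw 8.67 tilt 0.97 F [-3.7 -0.2  0.8] w 0.0199 q6 0.76
travel [ 0.0011  0.0001 -0.0005] len 0.001
turn -0.02690097706773109
t 7.15 pos [ 0.5346 -0.259   0.057 ] yaw 8.71 tilt 1.04 F [-0.2  0.7 -1. ] w 0.0198 q6 0.76
```

View pics/w6.png

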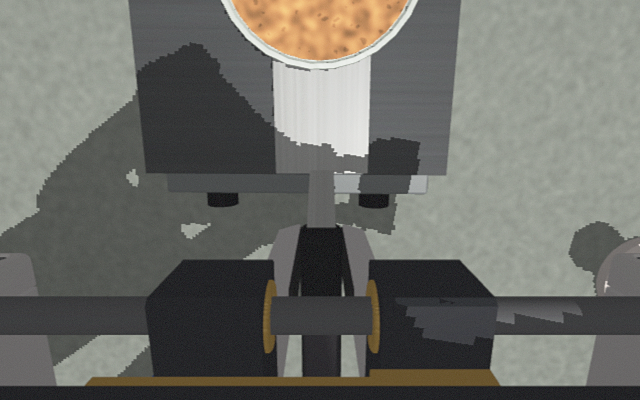

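```bash

python3 -m jog '[{"hand":0,"travel":[0.012,0,0.0002],"turn":0},{"hand":0,"travel":[0.012,0,0.0002],"turn":0}]' |tail -3
python3 go.py 0.558 -0.2555 0.0573 8.7;python3 wr.py w7;python3 go.py
```

```text
tool_rot: [-0.004, 0.997, 0.076, 0.007]
force: [-4.0, -1.2, 2.0]
grip_width: 0.0196
t 7.35 pos [ 0.5584 -0.2552  0.0567] yaw 8.67 tilt 0.94 F [-4.  -1.2  2. ] w 0.0196 q6 0.79
travel [-0.0004  0.0002 -0.0006] len 0.001
turn -0.02637151826282036
t 7.4 pos [ 0.56   -0.2551  0.057 ] yaw 8.71 tilt 1.02 F [-0.1  0.6 -1.7] w 0.0199 q6 0.79
```

View pics/w7.png

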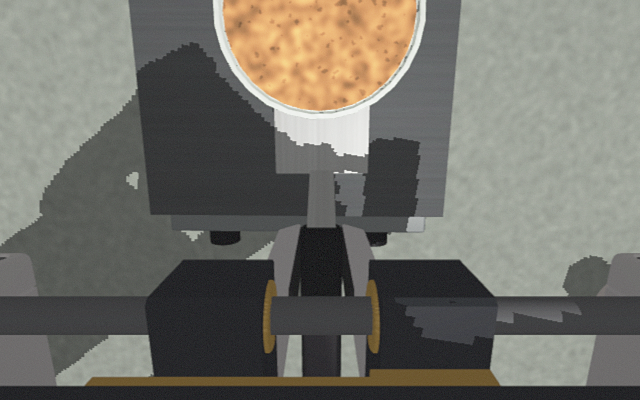

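```bash

python3 -m jog '[{"hand":0,"travel":[0.012,0,0.0002],"turn":0},{"hand":0,"travel":[0.009,0,0.0002],"turn":0}]' |tail -3
python3 go.py 0.582 -0.252 0.0573 8.7;python3 wr.py w8;python3 go.py
```

```text
tool_rot: [-0.004, 0.997, 0.076, 0.006]
force: [-9.5, -1.2, 5.6]
grip_width: 0.0198
t 7.6 pos [ 0.5802 -0.2518  0.0566] yaw 8.76 tilt 0.81 F [-9.5 -1.2  5.6] w 0.0198 q6 0.82
travel [ 0.0017  0.0004 -0.0007] len 0.002
turn 0.059628779214779826
t 7.65 pos [ 0.5817 -0.2517  0.0568] yaw 8.76 tilt 0.92 F [-2.1  0.6  1.4] w 0.0197 q6 0.82
```

View pics/w8.png

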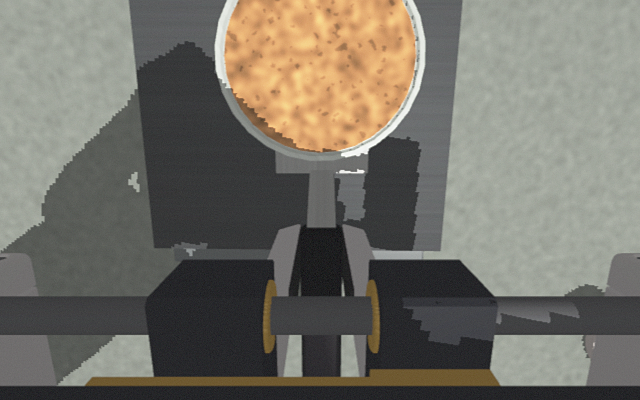

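```bash
python3 - <<'E'
from bl import *
c=Cam('w8.npz')
a=c.onz(320,160,.0435); b=c.onz(320,174,.033); L=c.onz(216,50,.0435);Rr=c.onz(426,50,.0435);print(a,b,np.linalg.norm((a-b)[:2]),L,Rr,(L+Rr)/2, np.linalg.norm(L-Rr))
# dish plane/tilt by depth
vv,uu=np.mgrid[5:140:3,240:400:3];k=(np.hypot(uu-321,vv-45)<85);
u=uu[k];v=vv[k];d=c.d[v,u];X=(np.c_[(u-c.cx)/c.fx*d,(v-c.cy)/c.fy*d,d]-c.t)@c.R
A=np.c_[X[:,:2]-X[:,:2].mean(0),np.ones(len(X))];q,*_=np.linalg.lstsq(A,X[:,2],rcond=None);print(q,np.std(A@q-X[:,2]))
E
```

```text
[ 0.6225 -0.2447  0.0435] [ 0.6132 -0.246   0.033 ] 0.00942996688894264 [ 0.6706 -0.183   0.0435] [ 0.6868 -0.2901  0.0435] [ 0.6787 -0.2366  0.0435] 0.10829193446120537
[-0.1723 -0.0264  0.0453] 0.011132828544100084
```

```bash

python3 -m jog '[{"hand":0,"travel":[0,0,-0.004],"turn":0},{"hand":0,"travel":[-0.001,0,-0.006],"turn":0},{"hand":0,"travel":[-0.001,0,-0.008],"turn":0},{"hand":0,"travel":[0,0,0],"turn":0}]' |tail -3
python3 go.py 0.582 -0.252 0.0573 8.7;python3 wr.py w9;python3 go.py; python3 - <<'E'
from bl import *
from station import eyes
p,d=eyes.read_camera("scene"); crop(p,230,190,390,330,5,'pics/c6.png')
E
```

```text
tool_rot: [-0.005, 0.997, 0.077, 0.007]
force: [0.4, -0.4, -2.8]
grip_width: 0.0198
t 8.05 pos [ 0.5795 -0.251   0.0745] yaw 8.79 tilt 0.98 F [ 0.4 -0.4 -2.8] w 0.0198 q6 0.81
travel [0.0021 0.0016 0.0172] len 0.017
turn 0.08761485524565948
t 8.1 pos [ 0.5791 -0.2507  0.0738] yaw 8.79 tilt 0.96 F [ 0.5  0.6 -3. ] w 0.0198 q6 0.81
```

View pics/w9.png

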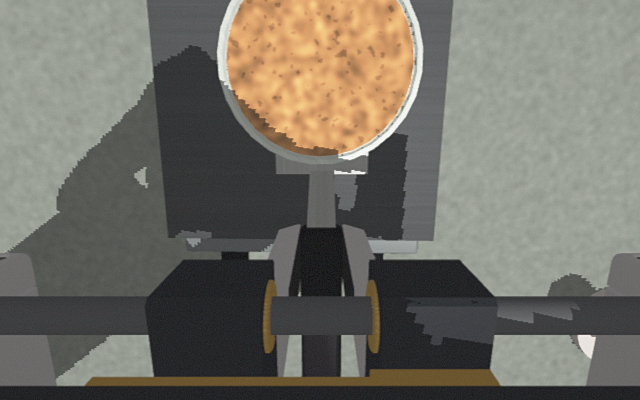

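View pics/c6.png

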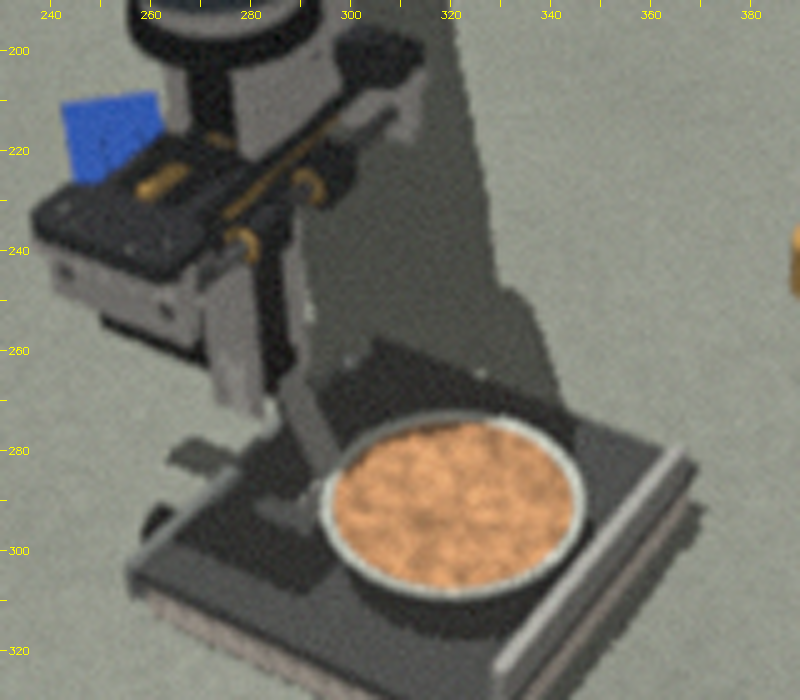

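```bash

python3 -m jog '[{"hand":0,"travel":[0,0,-0.008],"turn":0},{"hand":0,"travel":[0,0,-0.012],"turn":0},{"hand":0,"travel":[0,0,-0.012],"turn":0},{"hand":0,"travel":[-0.004,0,-0.012],"turn":0},{"hand":0,"travel":[-0.008,0,-0.008],"turn":0},{"hand":0,"travel":[-0.014,0,-0.004],"turn":0},{"hand":0,"travel":[-0.015,0,0],"turn":0},{"hand":0,"travel":[-0.015,0,0],"turn":0},{"hand":0,"travel":[-0.015,0,0],"turn":0},{"hand":0,"travel":[-0.015,0,0],"turn":0},{"hand":0,"travel":[-0.01,0,0],"turn":0},{"hand":0,"travel":[-0.004,0,0],"turn":0}]' |tail -3
python3 go.py 0.48 0.2 0.125 4.3;python3 wr.py w10
```

```text
tool_rot: [-0.003, 0.997, 0.077, 0.009]
force: [0.2, -0.2, -2.0]
grip_width: 0.0202
t 9.35 pos [ 0.4737 -0.2686  0.1388] yaw 8.79 tilt 1.03 F [ 0.2 -0.2 -2. ] w 0.0202 q6 0.68
travel [ 0.0776 -0.4621  0.0169] len 0.469
turn 4.485599627222345
```

View pics/w10.png

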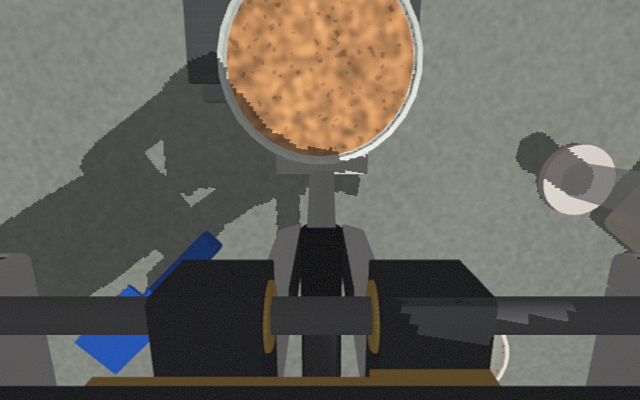

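```bash

python3 -m jog '[{"hand":0,"travel":[0,-0.006,0],"turn":0.4},{"hand":0,"travel":[0.001,-0.012,0],"turn":0.4},{"hand":0,"travel":[0.002,-0.018,0],"turn":0.4},{"hand":0,"travel":[0.002,-0.02,0],"turn":0.4},{"hand":0,"travel":[0.002,-0.02,0],"turn":0.4},{"hand":0,"travel":[0.002,-0.02,0],"turn":0.4},{"hand":0,"travel":[0.002,-0.02,0],"turn":0.4},{"hand":0,"travel":[0.002,-0.02,0],"turn":0.4},{"hand":0,"travel":[0.002,-0.02,0],"turn":0.4},{"hand":0,"travel":[0.001,-0.02,0],"turn":0.4},{"hand":0,"travel":[0.001,-0.02,0],"turn":0.4},{"hand":0,"travel":[0,-0.02,0],"turn":0.1}]' |tail -3
python3 go.py 0.46 0.22 0.135 4.3
python3 -m jog '[{"hand":0,"travel":[0.001,-0.02,0],"turn":0},{"hand":0,"travel":[0.001,-0.02,0],"turn":0},{"hand":0,"travel":[0.001,-0.02,0],"turn":0},{"hand":0,"travel":[0.001,-0.02,0],"turn":0},{"hand":0,"travel":[0.001,-0.02,0],"turn":0},{"hand":0,"travel":[0.001,-0.02,0],"turn":0},{"hand":0,"travel":[0.001,-0.02,0],"turn":0},{"hand":0,"travel":[0.001,-0.02,0],"turn":0},{"hand":0,"travel":[0.001,-0.015,0],"turn":0},{"hand":0,"travel":[0,-0.007,0],"turn":0}]' |tail -3
python3 go.py 0.46 0.22 0.135 4.3;python3 wr.py w11
```

```text
tool_rot: [-0.005, 0.999, 0.036, 0.009]
force: [0.3, -0.1, -2.9]
grip_width: 0.0198
t 10.6 pos [ 0.468  -0.0347  0.1408] yaw 4.15 tilt 1.19 F [ 0.3 -0.1 -2.9] w 0.0198 q6 1.17
travel [ 0.0104 -0.2546  0.0082] len 0.255
turn -0.1452624220576597
tool_rot: [-0.008, 0.999, 0.041, 0.008]
force: [-0.9, -0.5, -2.3]
grip_width: 0.0197
t 11.6 pos [0.4577 0.1677 0.143 ] yaw 4.68 tilt 1.29 F [-0.9 -0.5 -2.3] w 0.0197 q6 1.59
travel [ 0.0064 -0.0518  0.0089] len 0.053
turn 0.381572739342416
```

View pics/w11.png

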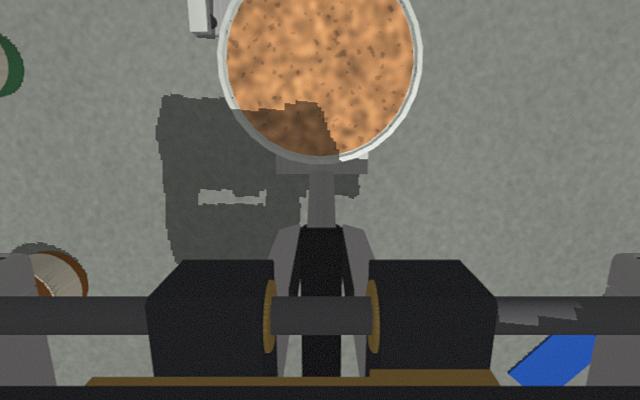

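```bash

python3 -m jog '[{"hand":0,"travel":[0.001,-0.01,0.003],"turn":0.1},{"hand":0,"travel":[0.001,-0.015,0.005],"turn":0.1},{"hand":0,"travel":[0.001,-0.015,0.005],"turn":0},{"hand":0,"travel":[0,-0.01,0.005],"turn":0},{"hand":0,"travel":[0,-0.003,0],"turn":0},{"hand":0,"travel":[0,0,0],"turn":0}]' |tail -3
python3 go.py 0.46 0.22 0.135 4.3
python3 - <<'E'
from bl import *
from station import eyes
p,d=eyes.read_camera("top"); m=eyes.camera_model("top"); np.savez('top3.npz',p=p,d=d,**m)
crop(p,205,115,315,235,6,'pics/c7.png')
p,d=eyes.read_camera("scene");m=eyes.camera_model("scene"); np.savez('scene3.npz',p=p,d=d,**m); crop(p,330,130,490,260,5,'pics/c8.png')
E
```

```text
tool_rot: [-0.008, 0.999, 0.038, 0.007]
force: [0.7, -0.3, -3.7]
grip_width: 0.0199
t 12.25 pos [0.4559 0.2242 0.1243] yaw 4.36 tilt 1.26 F [ 0.7 -0.3 -3.7] w 0.0199 q6 1.71
travel [ 0.0039  0.0043 -0.0108] len 0.012
turn 0.05692531447893323
```

View pics/c7.png

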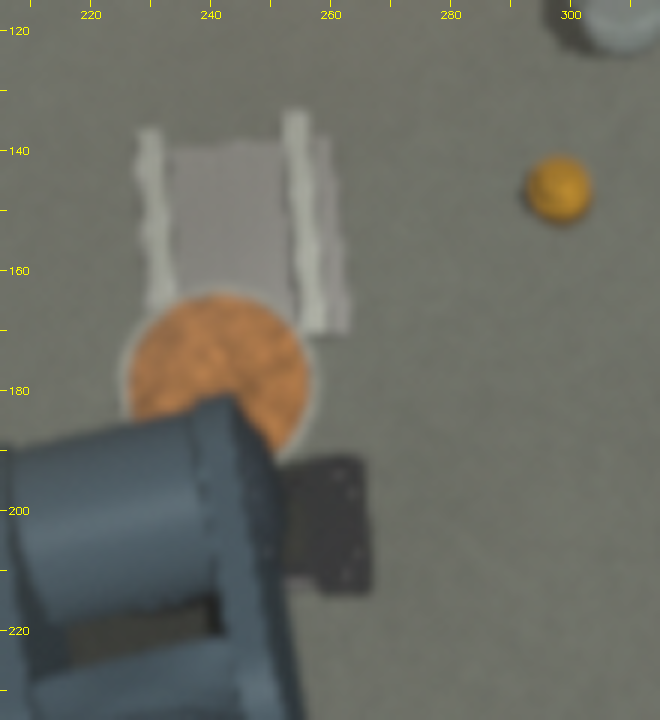

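View pics/c8.png

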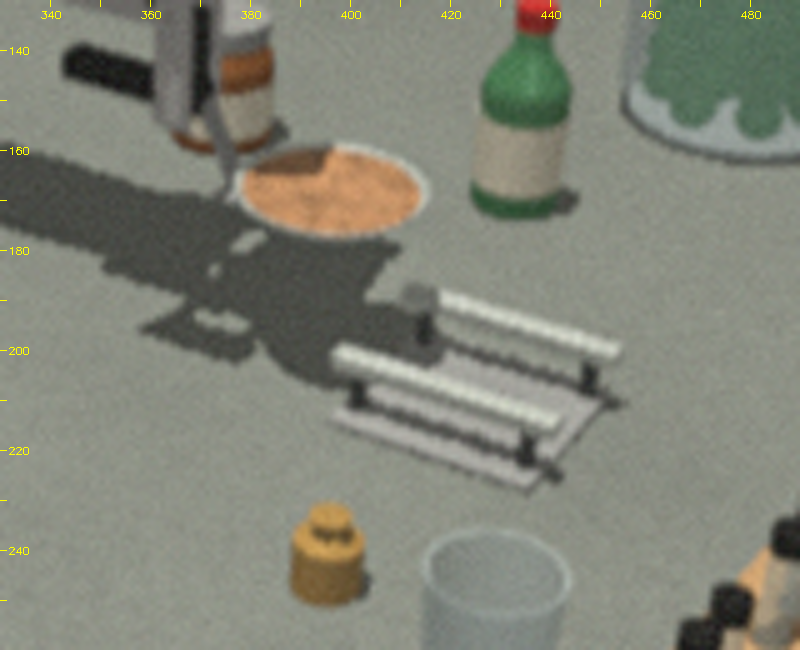

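```bash

python3 - <<'E'
from bl import *
c=Cam('top3.npz')
for zz in(.105,.11): print(c.onz(241.3,179,zz), np.linalg.norm(c.onz(225.2,179,zz)-c.onz(257.5,179,zz)), c.onz(242,164,zz))
P=lambda u,v:c.onz(u,v,.04)
# bar centrelines from red-ish crop: left (230,137)-(232,166) ; right (254.3,134)-(257.7,170)
L=[P(230,137),P(232.2,166)];R=[P(254.3,134),P(257.7,170)];print(L,R)
s=Cam('scene3.npz')
# scene: bars top centre lines near bar (396.5,200.5)-(442,215) far bar (412?,188)-(454,200.5)
S=lambda u,v:s.onz(u,v,.04)
print(S(396.8,200.5),S(441.5,215),S(453.5,200.5), S(418,189.5))
# dish in scene: rim ellipse left 377, right 415.5, centre v
print([s.onz(396.3,168,z) for z in(.105,.11)])
E
```

```text
[0.5496 0.2318 0.105 ] 0.10534169327354406 [0.599  0.2295 0.105 ]
[0.5489 0.231  0.11  ] 0.10496315323279792 [0.5981 0.2286 0.11  ]
[array([0.7049, 0.2819, 0.04  ]), array([0.604 , 0.2743, 0.04  ])] [array([0.7141, 0.1982, 0.04  ]), array([0.5889, 0.1871, 0.04  ])]
[0.5899 0.182  0.04  ] [0.7191 0.1944 0.04  ] [0.7101 0.2791 0.04  ] [0.6046 0.27   0.04  ]
[array([0.5486, 0.2355, 0.105 ]), array([0.5534, 0.2273, 0.11  ])]
```

```bash

python3 -m jog '[{"hand":0,"travel":[0.006,0.002,0],"turn":-0.2},{"hand":0,"travel":[0.012,0.002,0.003],"turn":0},{"hand":0,"travel":[0.015,0.001,0.005],"turn":0},{"hand":0,"travel":[0.015,0,0.006],"turn":0},{"hand":0,"travel":[0.015,0,0.006],"turn":0},{"hand":0,"travel":[0.015,0,0.006],"turn":0},{"hand":0,"travel":[0.01,0,0.006],"turn":0},{"hand":0,"travel":[0.004,0,0.003],"turn":0},{"hand":0,"travel":[0,0,0],"turn":0}]' |tail -3
python3 go.py 0.553 0.2255 0.085 4.6;python3 wr.py w12
python3 - <<'E'
from bl import *
from station import eyes
p,d=eyes.read_camera("top"); m=eyes.camera_model("top"); np.savez('top4.npz',p=p,d=d,**m)
crop(p,205,115,315,215,6,'pics/c9.png')
p,d=eyes.read_camera("scene");m=eyes.camera_model("scene"); np.savez('scene4.npz',p=p,d=d,**m); crop(p,330,130,490,250,5,'pics/c10.png')
E
```

```text
tool_rot: [-0.008, 0.999, 0.036, 0.011]
force: [-0.3, -0.2, -3.5]
grip_width: 0.0198
t 13.25 pos [0.5609 0.2218 0.09  ] yaw 4.14 tilt 1.52 F [-0.3 -0.2 -3.5] w 0.0198 q6 1.67
travel [-0.0077 -0.0042  0.0049] len 0.01
turn -0.46218155539050443
```

View pics/c9.png

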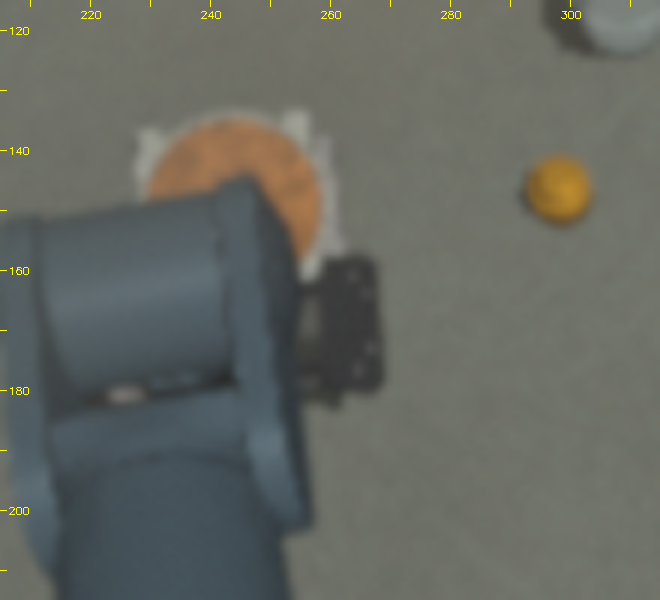

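View pics/c10.png

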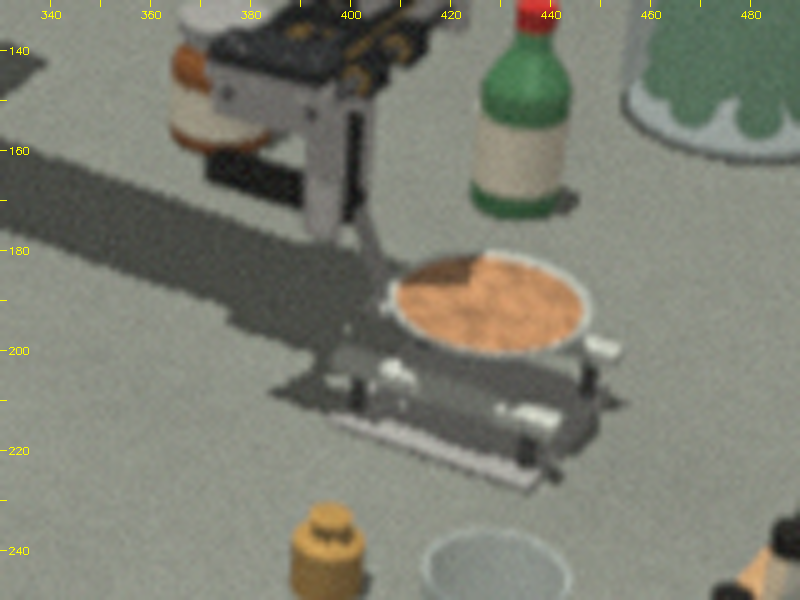

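View pics/w12.png

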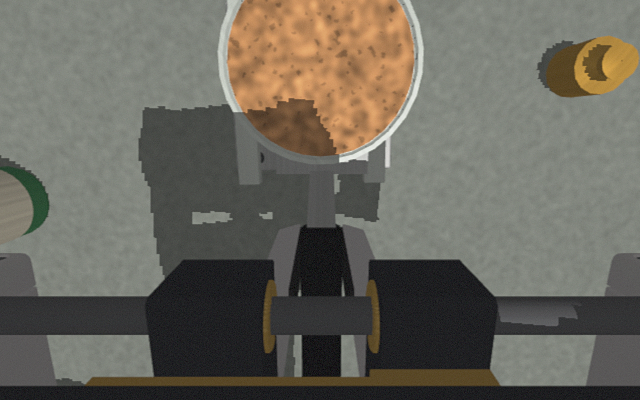

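```bash

python3 - <<'E'
from bl import *
c=Cam('w12.npz'); crop(c.p,220,100,410,240,4,'pics/c11.png')
E
```

```text
(no output)
```

View pics/c11.png

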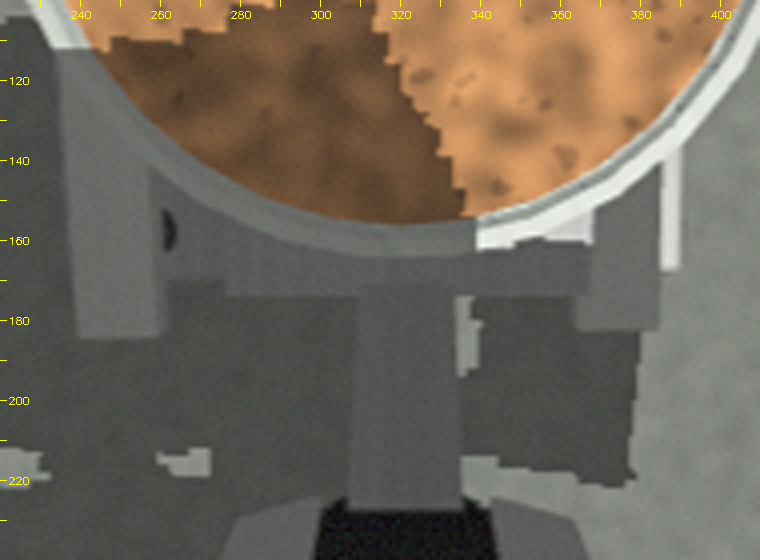

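```bash

python3 - <<'E'
from bl import *
c=Cam('w12.npz'); P=lambda u,v,z=.04:c.onz(u,v,z)
Lo,Li,Ri,Ro=P(239,184),P(260,184),P(364,182),P(384.5,182)
print(Lo,Li,Ri,Ro,np.linalg.norm(Li-Ri),np.linalg.norm(Lo-Ro)); m=(Lo+Ro+Li+Ri)/4; v=(Lo+Li-Ro-Ri);print('mid end',m,'yaw',np.degrees(np.arctan2(v[1],v[0]))-90)
# left bar outer/inner upward edges
a,b=P(235,110),P(239,184); print('edge yaw',np.degrees(np.arctan2(*(a-b)[[1,0]])))
a,b=P(257.5,142),P(260,184); print('edge yaw',np.degrees(np.arctan2(*(a-b)[[1,0]])))
B1,B2=P(276,174,.066),P(367,174,.066);print('blade rear',B1,B2,(B1+B2)/2,np.linalg.norm(B1-B2)); w=B1-B2;print('blade yaw',np.degrees(np.arctan2(w[1],w[0]))-90)
print(c.dep(250,170),c.dep(285,168),c.dep(350,168),c.dep(375,175))
E
```

```text
[0.5797 0.2791 0.04  ] [0.5808 0.265  0.04  ] [0.5873 0.1958 0.04  ] [0.5883 0.1822 0.04  ] 0.06952656345562949 0.09726007912576827
mid end [0.584  0.2305 0.04  ] yaw 5.173430382031498
edge yaw 4.302312206047961
edge yaw 5.340231068939724
blade rear [0.5924 0.2511 0.066 ] [0.5963 0.1976 0.066 ] [0.5944 0.2243 0.066 ] 0.053588472826303114
blade yaw 4.218215899147509
[0.5898 0.2719 0.0403] [0.5962 0.246  0.0654] [0.599  0.2078 0.0653] [0.5924 0.1888 0.0391]
```

```bash

python3 -m jog '[{"hand":0,"travel":[-0.004,-0.003,0],"turn":-0.3},{"hand":0,"travel":[-0.003,-0.003,0.0],"turn":-0.3},{"hand":0,"travel":[0,-0.001,0],"turn":0},{"hand":0,"travel":[0,0,0],"turn":0}]' |tail -3
python3 go.py 0.553 0.228 0.085 4.8;python3 wr.py w13;python3 go.py 0.553 0.228 0.085 4.8;
```

```text
tool_rot: [-0.008, 0.999, 0.043, 0.011]
force: [0.0, 0.4, -2.6]
grip_width: 0.0199
t 13.8 pos [0.551  0.2296 0.0917] yaw 4.89 tilt 1.61 F [ 0.   0.4 -2.6] w 0.0199 q6 1.68
travel [0.0017 0.0019 0.0067] len 0.007
turn 0.08708144712935262
t 13.85 pos [0.5511 0.2296 0.0917] yaw 4.88 tilt 1.61 F [ 0.1 -0.5 -2.3] w 0.0195 q6 1.68
travel [0.0016 0.0019 0.0067] len 0.007
turn 0.08252953660591622
```

```bash

python3 -m jog '[{"hand":0,"travel":[0.001,0.0015,0.008],"turn":0},{"hand":0,"travel":[0.001,0,0.008],"turn":0},{"hand":0,"travel":[0,0,0],"turn":0}]' |tail -3
python3 go.py 0.553 0.228 0.073 4.8;python3 wr.py w14;python3 -c "
from go import R
print(R()[1].as_matrix().round(4))
from h import *
c=Cam('w14.npz'); crop(c.p,220,100,410,240,4,'pics/c12.png')"
```

```text
tool_rot: [-0.008, 0.999, 0.043, 0.012]
force: [0.3, -0.1, -2.4]
grip_width: 0.0197
t 14.15 pos [0.5537 0.2284 0.0744] yaw 4.89 tilt 1.62 F [ 0.3 -0.1 -2.4] w 0.0197 q6 1.67
travel [-0.0008  0.0004  0.0014] len 0.002
turn 0.08684144610062194
[[ 0.9961  0.0856  0.0229]
 [ 0.0852 -0.9962  0.0173]
 [ 0.0243 -0.0153 -0.9996]]
```

View pics/c12.png

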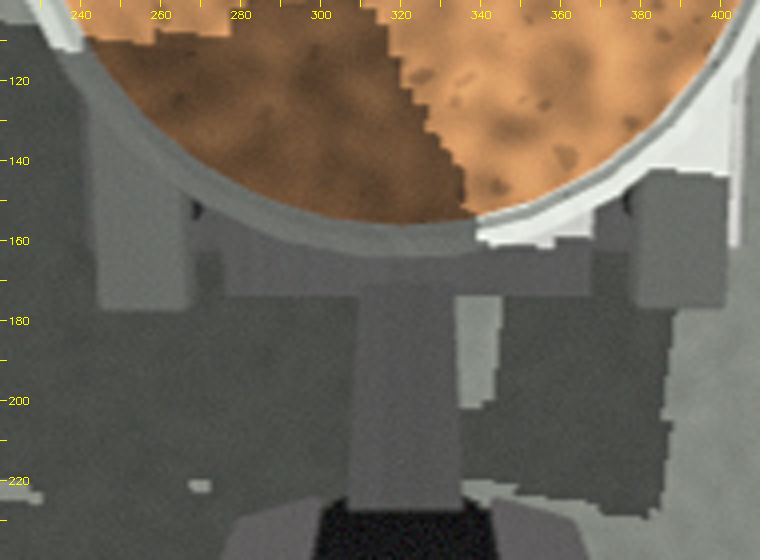

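```bash

python3 -m jog '[{"hand":0,"travel":[-0.0005,0,0.003],"turn":0},{"hand":0,"travel":[0,0,0.003],"turn":0},{"hand":0,"travel":[0,0,0.003],"turn":0},{"hand":0,"travel":[0,0,0.003],"turn":0},{"hand":0,"travel":[0,0,0.003],"turn":0},{"hand":0,"travel":[0,0,0.003],"turn":0}]' |tail -3
python3 go.py 0.553 0.228 0.052 4.8;python3 wr.py w15;python3 -c "
from go import R
print(R()[1].as_matrix().round(4))
from h import *
c=Cam('w15.npz'); crop(c.p,220,100,410,240,4,'pics/c13.png')"
```

```text
tool_rot: [-0.008, 0.999, 0.043, 0.013]
force: [-0.3, 0.5, -1.8]
grip_width: 0.0197
t 14.8 pos [0.5553 0.2289 0.0565] yaw 4.88 tilt 1.8 F [-0.3  0.5 -1.8] w 0.0197 q6 1.67
travel [-0.0025  0.0008  0.0045] len 0.005
turn 0.07784649727264092
[[ 0.996   0.0853  0.025 ]
 [ 0.0849 -0.9962  0.0177]
 [ 0.0264 -0.0155 -0.9995]]
```

View pics/c13.png

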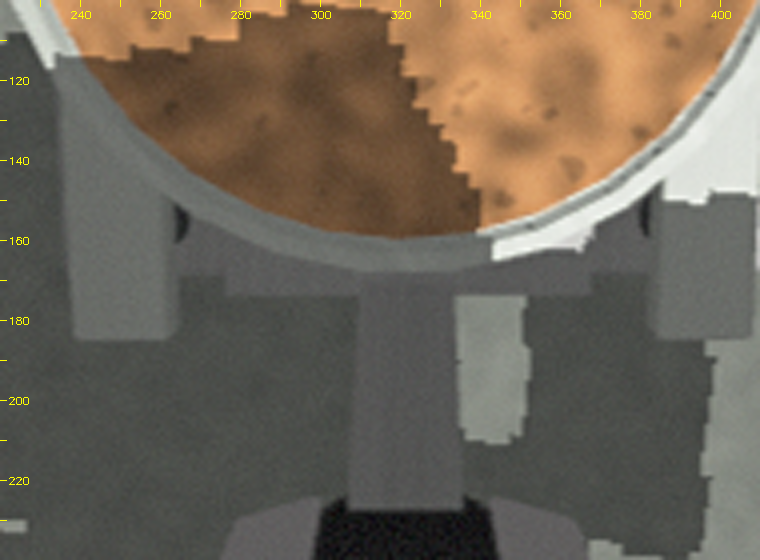

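```bash

python3 -m jog '[{"hand":0,"travel":[-0.0005,0,0.003],"turn":0},{"hand":0,"travel":[0,0,0.003],"turn":0},{"hand":0,"travel":[0,0,0],"turn":0}]' |tail -3
python3 go.py 0.553 0.228 0.052 4.8;python3 - <<'E'
from h import *
from station import eyes
p,d=eyes.read_camera("scene");crop(p,330,130,490,250,5,'pics/c14.png')
E
```

```text
tool_rot: [-0.008, 0.999, 0.043, 0.013]
force: [-0.7, -0.3, -1.4]
grip_width: 0.0199
t 15.15 pos [0.5548 0.229  0.0497] yaw 4.88 tilt 1.79 F [-0.7 -0.3 -1.4] w 0.0199 q6 1.67
travel [-0.0018  0.0008 -0.0024] len 0.003
turn 0.07609747944959722
```

View pics/c14.png

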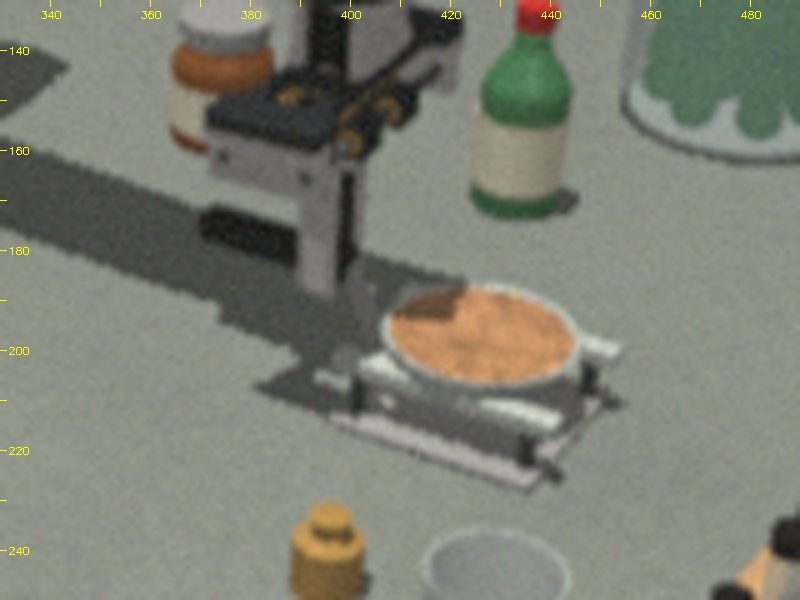

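```bash

python3 -m jog '[{"hand":0,"travel":[-0.005,0,-0.0002],"turn":0},{"hand":0,"travel":[-0.01,0,-0.0003],"turn":0},{"hand":0,"travel":[-0.012,0,-0.0003],"turn":0},{"hand":0,"travel":[-0.012,0,-0.0003],"turn":0},{"hand":0,"travel":[-0.012,0,-0.0003],"turn":0}]' |tail -3
python3 go.py 0.44 0.219 0.05 4.8; python3 wr.py w16
```

```text
tool_rot: [-0.008, 0.999, 0.043, 0.014]
force: [-0.4, -0.7, -1.3]
grip_width: 0.0197
t 15.7 pos [0.501  0.2244 0.0503] yaw 4.87 tilt 1.85 F [-0.4 -0.7 -1.3] w 0.0197 q6 1.69
travel [-0.0612  0.0001 -0.0015] len 0.061
turn 0.06532326012764678
```

View pics/w16.png

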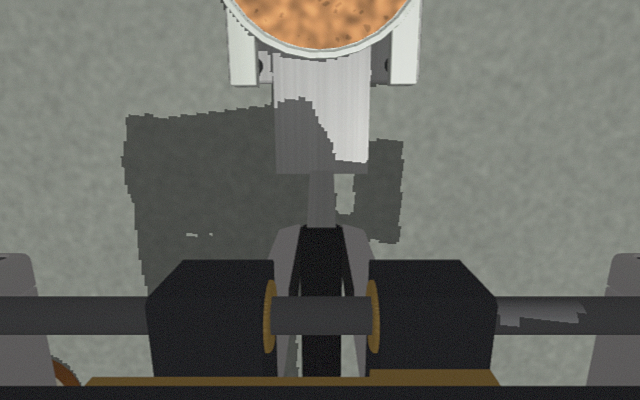

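```bash

python3 -m jog '[{"hand":0,"travel":[-0.012,0,-0.0003],"turn":0},{"hand":0,"travel":[-0.012,0,-0.0003],"turn":0},{"hand":0,"travel":[-0.012,0,-0.0003],"turn":0},{"hand":0,"travel":[-0.012,0,-0.0003],"turn":0},{"hand":0,"travel":[-0.012,0,-0.0003],"turn":0},{"hand":0,"travel":[0,0,0],"turn":0}]' |tail -3
python3 go.py 0.445 0.10 0.05 4.8; python3 wr.py w17; python3 - <<'E'
from h import *
from station import eyes
p,d=eyes.read_camera("top"); m=eyes.camera_model("top"); np.savez('top5.npz',p=p,d=d,**m)
cv2.imwrite('pics/top5.png',p)
p,d=eyes.read_camera("scene");crop(p,280,110,480,250,4,'pics/c15.png')
c=Cam('top0.npz');print(c.onz(185,243,.09))
E
```

```text
tool_rot: [-0.008, 0.999, 0.043, 0.013]
force: [-0.3, -0.2, -1.3]
grip_width: 0.0197
t 16.35 pos [0.433  0.2187 0.0498] yaw 4.95 tilt 1.75 F [-0.3 -0.2 -1.3] w 0.0197 q6 1.7
travel [ 0.0017  0.1193 -0.002 ] len 0.119
turn 0.1483223286876889
[0.34448012 0.4181329  0.09      ]
```

View pics/top5.png

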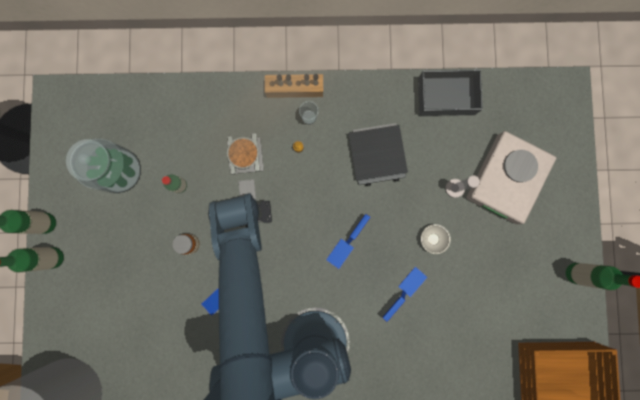

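View pics/w17.png

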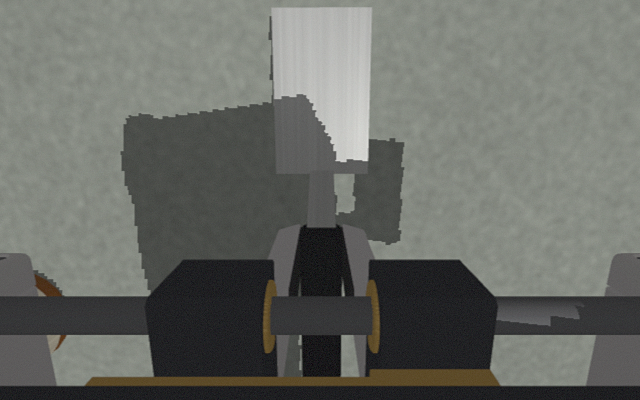

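View pics/c15.png

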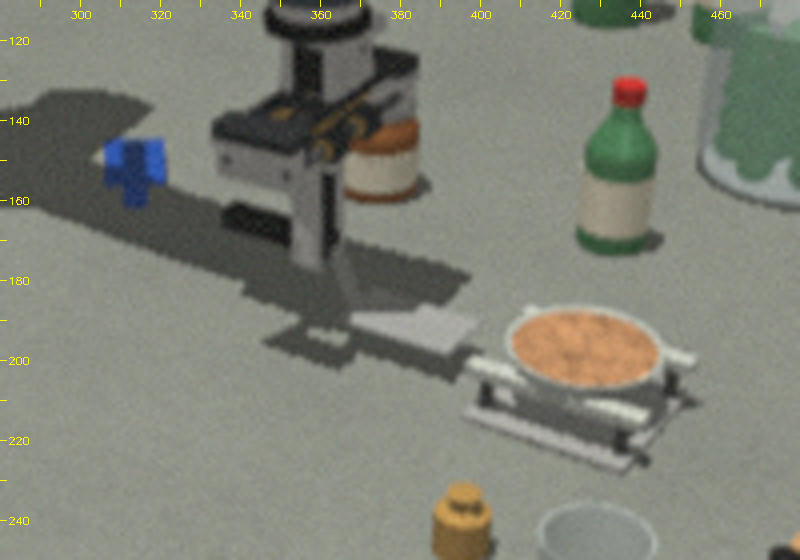

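```bash

python3 -m jog '[{"hand":0,"travel":[0,0.02,0],"turn":0},{"hand":0,"travel":[0,0.03,0],"turn":0},{"hand":0,"travel":[0,0.03,0],"turn":0},{"hand":0,"travel":[0,0.025,0],"turn":0},{"hand":0,"travel":[0,0.01,0],"turn":0},{"hand":0,"travel":[0,0,0.008],"turn":0},{"hand":0,"travel":[0,0,0],"turn":0}]' |tail -3
python3 go.py 0.445 0.10 0.03 4.8; python3 wr.py w18;python3 bl.py w18;python3 -c "
from go import R
print(R()[1].as_matrix().round(4))"
python3 - <<'E'
from bl import *
from station import eyes
p,d=eyes.read_camera("top"); m=eyes.camera_model("top"); np.savez('top6.npz',p=p,d=d,**m)
crop(p,205,115,315,235,5,'pics/c16.png')
E
```

```text
tool_rot: [-0.009, 0.999, 0.043, 0.017]
force: [-0.1, -0.1, -1.8]
grip_width: 0.0197
t 17.2 pos [0.4512 0.1013 0.0421] yaw 4.94 tilt 2.22 F [-0.1 -0.1 -1.8] w 0.0197 q6 1.43
travel [-0.0068  0.0009  0.0119] len 0.014
turn 0.1434421235342711
ctr [0.5325 0.1087 0.0183] slopes xy [0.0109 0.0131] z 0.018312618059802072 res 0.0006786545666979493
[[ 0.9956  0.0874  0.0348]
 [ 0.0867 -0.9961  0.019 ]
 [ 0.0363 -0.0159 -0.9992]]
```

View pics/c16.png

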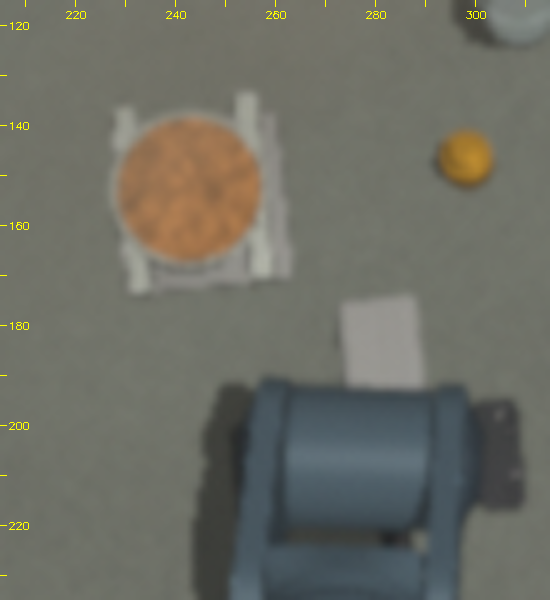

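```bash

python3 -c "
from bl import *
c=Cam('top6.npz');a=c.onz(243,152.3,.05)
s=np.array([.6474,.2349]);d=a[:2]-s;t=np.radians(4.5);print(a,'along',d@[np.cos(t),np.sin(t)],'across',d@[-np.sin(t),np.cos(t)])"
python3 -m jog '[{"hand":0,"travel":[0,0,0.008],"turn":0},{"hand":0,"travel":[0,0,0.005],"turn":0},{"hand":0,"travel":[0,0,0.002],"turn":0}]' |tail -3
python3 go.py 0.445 0.10 0.0265 4.8
```

```text
[0.6489 0.2355 0.05  ] along 0.0015372089999368234 across 0.0005058038134921004
tool_rot: [-0.009, 0.999, 0.045, 0.018]
force: [0.2, 0.1, -1.3]
grip_width: 0.0198
t 17.6 pos [0.4524 0.1039 0.0269] yaw 5.19 tilt 2.32 F [ 0.2  0.1 -1.3] w 0.0198 q6 1.43
travel [-0.0078  0.0032  0.0001] len 0.008
turn 0.39285593483427483
```

```bash

python3 -m jog '[{"hand":0,"travel":[0,0,0.001],"turn":0},{"hand":0,"travel":[0,0,0.001],"turn":0}]' |tail -3
python3 go.py 0.445 0.10 0.0265 4.8
```

```text
tool_rot: [-0.009, 0.999, 0.046, 0.017]
force: [-9.4, -1.4, 15.6]
grip_width: 0.0197
t 17.8 pos [0.4519 0.1043 0.0255] yaw 5.29 tilt 2.14 F [-9.4 -1.4 15.6] w 0.0197 q6 1.43
travel [-0.0072  0.0036 -0.0013] len 0.008
turn 0.4858904671191393
```

Contact; ease up slightly and open the fingers.

```bash

python3 -m jog '[{"hand":0,"travel":[0,0,-0.0005],"turn":0},{"hand":0.3,"travel":[0,0,0],"turn":0},{"hand":0.5,"travel":[0,0,0],"turn":0},{"hand":0.5,"travel":[0,0,0],"turn":0},{"hand":0.5,"travel":[0,0,0],"turn":0}]' |tail -3
python3 go.py; python3 wr.py w19
```

```text
tool_rot: [-0.009, 0.999, 0.046, 0.018]
force: [-0.1, -0.6, -0.0]
grip_width: 0.0459
t 18.3 pos [0.4533 0.1046 0.0271] yaw 5.31 tilt 2.3 F [-0.1 -0.6 -0. ] w 0.0459 q6 1.43
```

View pics/w19.png

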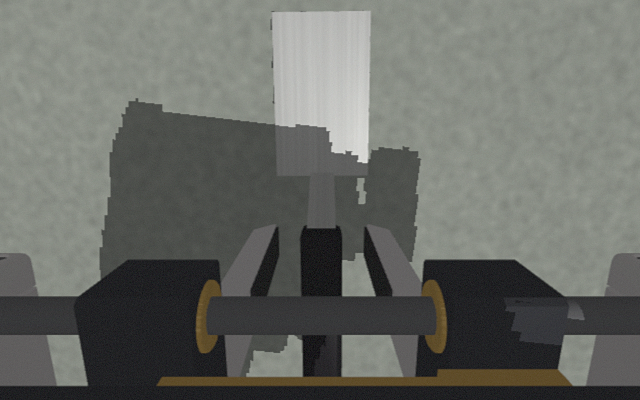

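Released; rise straight up and check.

```bash

python3 -m jog '[{"hand":0.6,"travel":[0,0,-0.02],"turn":0},{"hand":0.6,"travel":[0,0,-0.04],"turn":0},{"hand":0.6,"travel":[0,0,-0.04],"turn":0},{"hand":0.6,"travel":[-0.02,0,-0.04],"turn":0},{"hand":0.6,"travel":[-0.02,0,-0.03],"turn":0},{"hand":0.6,"travel":[0,0,0],"turn":0},{"hand":0.6,"travel":[0,0,0],"turn":0}]' |tail -3
python3 go.py; python3 wr.py w20; python3 - <<'E'
from bl import *
from station import eyes
blade('w20',295,345,90,140)
p,d=eyes.read_camera("scene"); cv2.imwrite('pics/scene7.png',p); crop(p,290,140,480,270,4,'pics/c17.png')
a=cv2.imread('pics/scene0.png'); 
E
```

```text
tool_rot: [-0.009, 0.999, 0.046, 0.017]
force: [-0.1, -0.7, -0.6]
grip_width: 0.0563
t 19.05 pos [0.4053 0.0973 0.2009] yaw 5.28 tilt 2.18 F [-0.1 -0.7 -0.6] w 0.0563 q6 1.42
ctr [0.4791 0.1094 0.0085] slopes xy [-0.5149 -0.1074] z 0.00852792929820846 res 0.01583565974540213
```

View pics/c17.png

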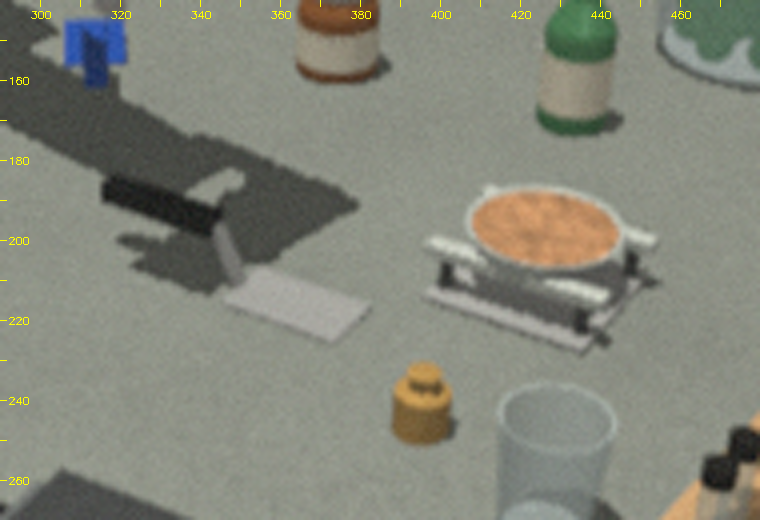

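View pics/w20.png

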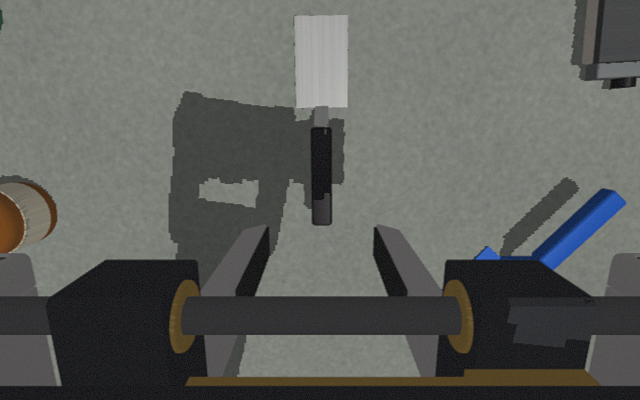

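View pics/scene7.png

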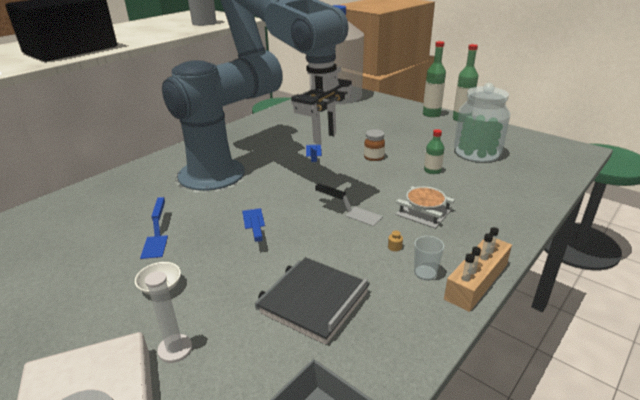

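```bash
python3 - <<'E'
from bl import *
blade('w20',300,343,20,100)
from station import close_job
print(close_job())
E
```

```text
ctr [0.5337 0.1124 0.0017] slopes xy [0.0024 0.0001] z 0.0016746222004982532 res 0.0007981544810178394
the job is handed in; nothing more can be done
None
```

I lifted the dish off the warming plate on the turner's blade, set it across both bars of the cooling stand, drew the blade out and put the turner down flat on the bench. I handed the job in at about 19 s of the 58 s allowed; no verdict is reported.

What my last checks showed:
- **Dish:** it rests on both bars and looks level. The top camera put its centre about 2 mm along and 1 mm across from the stand's middle. I took this before putting the turner down. The final scene picture looks the same.
- **Turner:** it is released and standing on its blade. The depth camera showed the blade's top 1.7 mm above the bench, with slopes under 0.003 rad, about 0.17 m from the stand's centre.
- **Other objects:** those in the final scene picture stand where they started.
- **Forces:** the sampled wrist forces peaked at about 18 N, when I pressed the turner onto the bench. The highest during the insertion was about 10 N. I saw no contact between the robot and the dish.

- **What disagreed:**
  - The tool's tilt crept from 0.1° to about 2° over the moves, with no visible effect on the dish.
  - Some moves left the arm several millimetres off target, and I corrected those from the camera pictures.
  - The scene and top cameras differed by a few millimetres on the stand's position. The wrist camera agreed with the top one, so I used those two.

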